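Open the gear bay of a mixer drive unit

TASK

Take the screwdriver from its stand and give each of the three slotted cam fasteners round the drive unit's access panel a quarter turn anticlockwise, so that no tongue holds the panel. Then put the screwdriver back upright in its stand, and only after that lift the panel out by its handle and lay it gently, flat and handle up, in the middle of the rubber pad. Do not push on the unit or the fasteners with the fingers, and leave the other things on the bench where they are.

Things in the scene. Friction and masses are not known exactly. Their poses are not given: they have to be found in the camera images.
- unit: white bench drive unit of a laboratory mixer, 240 (x) x 200 (y) x 70 mm high, fixed to the bench; origin at the centre of its underside, z up, front strip with a dial at its -x side. It stands left or right of the middle, turned up to 0.25 rad. Its flat deck (z = 70) has a 124 x 94 mm opening in the middle, closed by the panel and surrounded by three cam fasteners. Must not be pushed with the fingers.
- panel: loose aluminium access panel 120 (x) x 90 (y) x 5 mm, 0.2 kg, lying in the deck opening flush with the deck with 2 mm play all round, on ledges at its corners, its axes along the unit's. Origin at the centre of its underside, z up. Bar handle on top: see panel_handle.
- panel_handle (a point): centre of the panel's grey bar handle: a bar 76 mm long along the panel's x, 14 mm wide (y) and 14 mm high, its centre 37 mm above the panel's underside; 25 mm free space under the bar between its two end posts. Pinch it across y, from above.
- driver: loose broad-bladed screwdriver, 0.12 kg, 142 mm long, standing blade down in its stand. Origin at the middle of the blade's tip; z points up along the shaft to the handle. Blade 18 mm wide (x) and 3 mm thick (y), 22 mm long; round shaft 10 mm; round guard 38 mm across from z = 75 to 80 mm; flat-sided black handle 32 (x) x 24 (y) mm from z = 80 to 142 mm. Its guard rests on the stand's top, so the tip is then 10 mm above the bench.
- driver_handle (a point): point on the screwdriver's axis 118 mm above its tip, the height to pinch the handle across its 24 mm (y) from above.
- stand: grey fixed block 56 x 56 x 85 mm high with a 27 x 27 mm square well, 80 mm deep, in the middle of its top; origin at the centre of its underside. It stands in the middle row among bystanders; well sides along its x and y.
- pad: flat black rubber pad 180 (x) x 160 (y) x 8 mm, fixed flat on the bench on the other side from the unit; origin at the centre of its underside.
- cam_left (a joint): turn (rad) of the slotted cam fastener at the left (+y) long side of the panel, axis at (28, 63) mm in the unit's frame. It turns about the vertical, anticlockwise seen from above, from 0 (tongue square over the panel: locked; starts at 0 to 0.5) to a stop at 1.6 (tongue along the panel's edge: free); the tongue clears the panel above 1.1. It takes 0.06 N m to turn and stays where left.
- cam_left_slot (a point): on that fastener's axis at the top of its round 30 mm head, 83.5 mm above the bench; turns with it. Its x axis points along the tongue (10 mm wide, reaching 28 mm from the axis, 1.5 to 5.5 mm above the deck), and the slot runs along the same line, right across the head. Slot: 6 mm wide, 8 mm deep, open at both ends, its top edges rounded by 2 mm so that the mouth is 10 mm wide. The blade has about 0.15 rad of play in it.
- cam_right (a joint): turn (rad) of the slotted cam fastener at the right (-y) long side of the panel, axis at (-28, -63) mm in the unit's frame. It turns about the vertical, anticlockwise seen from above, from 0 (tongue square over the panel: locked; starts at 0 to 0.5) to a stop at 1.6 (tongue along the panel's edge: free); the tongue clears the panel above 1.1. It takes 0.06 N m to turn and stays where left.
- cam_right_slot (a point): on that fastener's axis at the top of its round 30 mm head, 83.5 mm above the bench; turns with it. Its x axis points along the tongue (10 mm wide, reaching 28 mm from the axis, 1.5 to 5.5 mm above the deck), and the slot runs along the same line, right across the head. Slot: 6 mm wide, 8 mm deep, open at both ends, its top edges rounded by 2 mm so that the mouth is 10 mm wide. The blade has about 0.15 rad of play in it.
- cam_far (a joint): turn (rad) of the slotted cam fastener at the far (+x) short side of the panel, axis at (78, -16) mm in the unit's frame. It turns about the vertical, anticlockwise seen from above, from 0 (tongue square over the panel: locked; starts at 0 to 0.5) to a stop at 1.6 (tongue along the panel's edge: free); the tongue clears the panel above 1.1. It takes 0.06 N m to turn and stays where left.
- cam_far_slot (a point): on that fastener's axis at the top of its round 30 mm head, 83.5 mm above the bench; turns with it. Its x axis points along the tongue (10 mm wide, reaching 28 mm from the axis, 1.5 to 5.5 mm above the deck), and the slot runs along the same line, right across the head. Slot: 6 mm wide, 8 mm deep, open at both ends, its top edges rounded by 2 mm so that the mouth is 10 mm wide. The blade has about 0.15 rad of play in it.
- bottle: bystander: loose glass bottle with blue cap, 54 mm across, 140 mm high; leave where it is. Origin at the centre of its underside.
- tube_block: bystander: loose block of small tubes 56 x 56 mm, 57 mm high; leave where it is. Origin at the centre of its underside.
- dishes: bystander: loose stack of dishes 88 mm across, 45 mm high; leave where it is. Origin at the centre of its underside.
- beaker: bystander: loose glass beaker 70 mm across, 85 mm high; leave where it is. Origin at the centre of its underside.
- tip_box: bystander: loose blue box 120 x 80 x 55 mm; leave where it is. Origin at the centre of its underside.
- notebook: bystander: loose green notebook 150 x 105 x 14 mm; leave where it is. Origin at the centre of its underside.
- marker: bystander: loose white marker pen 110 mm long, 14 mm thick, lying; leave where it is.

How it is judged:
By the outcome, as a careful person would: the job done as asked, in the order asked, and still so for the second after the job is handed in, with the robot touching nothing.
It also fails if it takes over 72 s, if anything falls off the work surface, if the arm or the gripper's body presses on something with over 40 N, if the wrist force passes 120 N, or if a joint passes its speed limit or range.

ROBOT

A 6-joint arm with a two-finger parallel gripper is mounted at the origin on the work surface. World frame = base frame: x ahead of the robot, y to its left, z up, the work surface at z = 0. Lengths are in mm, angles in rad, forces in N, time in s.
With the tool pointing down it reaches from about 350 to 850 mm from the base axis. Payload 8.1 kg.
Tool frame: the origin (TCP) lies on the mounting face of the last link; the fingertips stand 186 mm ahead of it and the grasp point (between the pads) lies 167 mm ahead of it; z points along the fingers, x is the direction in which the jaws open and shut, and the axes are right-handed (so a half turn about z gives the same grasp; the last joint's range is limited). The gripper opens to 93 mm and grips with 3 to 60 N. Pads are 15 mm wide; open, the fingers measure 128 mm over their backs; the gripper's body (75 mm by 188 mm) begins 65 mm behind the grasp point.
Start: joints at [-0.085, 0.13, 1.488, -0, 1.523, -0.085], TCP at [600.006, 0.022, 404.735] pointing down, gripper open.
Joint ranges: [-2.96, 2.96], [-0.89, 2.26], [0.02, 2.5], [-1.34, 4.48], [0, 2.73], [-2.66, 2.66]. Speed limits (rad/s): [2.39, 2.39, 2.79, 3.14, 3.14, 3.14].

INTERFACE

Orientations are given as a unit quaternion [x, y, z, w].
In Python, from plant import bot gives the robot as it stands.
- The arm moves only by the shell command python3 -m crank 'ROWS' [FORCE]. ROWS is JSON, a list of rows, each a list of 5 numbers: the finger opening in m, from 0 to 0.093, then the shift along the tool's x, y, z in m, then the turn about the tool's z in degrees. In form: [[gripper, tx, ty, tz, turn], ...]. A call has 1 to 8 rows; each row is the pose to reach, as a shift and turn from the pose commanded when the call began, along the tool's axes at that moment; what a row does not reach only later rows make up. A row lasts 1/10 s, in which the tool goes at most 50 mm and 8.59 degrees, less where a joint would pass 70% of its speed; a pose out of reach is approached as far as the arm can. A call with a gripper value outside its range is refused whole. The fingers move at their own pace and stop on an object; FORCE is the grip in N (left out, the last holds). Time passes only in rows, so rows that repeat a pose let the fingers close. It gives the time, the measured TCP pose, the force and the opening at its end, in the units of the state.
- bot.get_state(): the state, without advancing time (a new reading comes with each control period).
- bot.camera(name): name is "scene" or "side" or "wrist"; returns (picture, depth): 480x640x3 uint8, red, green, blue; 480x640 float32, mm along the optical axis (not along the pixel's ray), 0 where there is no reading.
- bot.camera_info(name): a dict with "camera_matrix" (3x3 intrinsics, pixels), "dist" ([k1, k2, p1, p2, k3] as OpenCV has them; the pictures are not rectified), "cam_to_world" (4x4, takes a point from camera to world coordinates). Camera axes: x right, y up, looking along -z (the intrinsics and any distortion apply to the point x, -y, -z); pixel columns grow to the right and rows downward; lengths in mm; the calibration is good to about 2 mm. A picture is of the moment at which its call begins: read the wrist's pose just before it. camera_info takes no time and is no camera call; for the wrist camera it gives the pose at the moment of the call.
- bot.hand_in(): hands the job in, once; it reports no verdict.
The state is a dict: "t": time; "joint_pos": joint angles; "dq": joint speeds; "joint_efforts": joint torques, N m; "ee_pos": TCP position; "eef_rot": TCP orientation; "contact_force": force on the tool from outside, world axes, zero at the start; "wrist_torque": the same for the moment, N m; "opening": finger opening in mm.
Only numpy, scipy, OpenCV 4.12 (cv2) and the standard library are available. Lean on these libraries where they do the work, as an engineer would, in place of code of your own. Each camera call takes 0.05 s, during which the arm holds its last target.

## Working session

There is one attempt and no reset: what is moved stays moved. The work goes in short steps, Python scripts to look and compute and a shell command to move; the robot and the scene stay as the last step left them, time stands still between calls to the robot, and variables do not carry over. Pictures are saved under pics/ and viewed, and the job is handed in when it is done.

```bash
ls; mkdir -p pics; python3 - <<'E'
from plant import bot
import cv2,numpy as np
print(bot.get_state())
for n in ["scene","side","wrist"]:
    i=bot.camera_info(n)
    print(n,np.array(i["camera_matrix"]).round(1).tolist(),i["dist"],np.array(i["cam_to_world"]).round(4).tolist())
    p,d=bot.camera(n)
    cv2.imwrite(f"pics/{n}0.png",p[...,::-1]); np.savez(f"{n}0.npz",p=p,d=d,T=i["cam_to_world"])
E
```

```text
pics
{'t': 0.0, 'joint_pos': array([-8.53958787e-02,  1.31164173e-01,  1.48924611e+00,  1.86170317e-05,
        1.52298758e+00, -8.53927337e-02]), 'dq': array([-0.00134674,  0.00140273, -0.00109696, -0.00095694,  0.00023567,
        0.00043576]), 'joint_efforts': array([-1.61290725e-03, -5.59853125e+01, -4.91755986e+01,  7.67333270e-02,
        3.59135563e-02, -2.97389461e-04]), 'ee_pos': array([5.99782250e+02, 4.70268000e-02, 4.03703555e+02]), 'eef_rot': array([ 9.99999593e-01, -2.02573097e-06, -8.98522024e-04, -8.62471943e-05]), 'contact_force': array([ 0.00844016,  0.50949887, -0.2858319 ]), 'wrist_torque': array([ 0.03318114, -0.00569056, -0.00637475]), 'opening': 93.40066913248702}
scene [[522.9, 0.0, 323.5], [0.0, 522.9, 241.8], [0.0, 0.0, 1.0]] [-0.09279203  0.          0.          0.          0.        ] [[0.3943, -0.7336, 0.5535, 1255.1634], [0.9189, 0.3244, -0.2247, -249.4164], [-0.0147, 0.5972, 0.8019, 1035.4536], [0.0, 0.0, 0.0, 1.0]]
side [[435.0, 0.0, 314.0], [0.0, 435.0, 238.9], [0.0, 0.0, 1.0]] [-0.01947069  0.          0.          0.          0.        ] [[0.9973, 0.0525, -0.0523, 545.7782], [-0.0735, 0.6146, -0.7854, -761.6628], [-0.0091, 0.7871, 0.6168, 724.4234], [0.0, 0.0, 0.0, 1.0]]
wrist [[352.9, 0.0, 322.0], [0.0, 352.9, 242.4], [0.0, 0.0, 1.0]] [-0.05655542  0.          0.          0.          0.        ] [[1.0, -0.0009, 0.0017, 601.5101], [0.0004, 0.9676, 0.2526, 70.4004], [-0.0019, -0.2526, 0.9676, 382.0324], [0.0, 0.0, 0.0, 1.0]]
```

View pics/scene0.png

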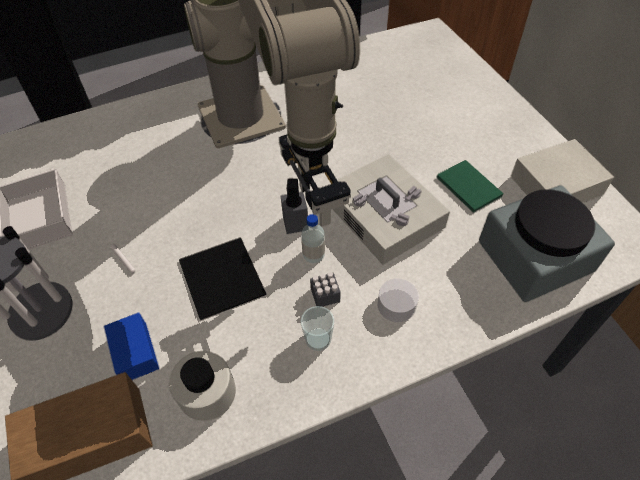

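View pics/side0.png

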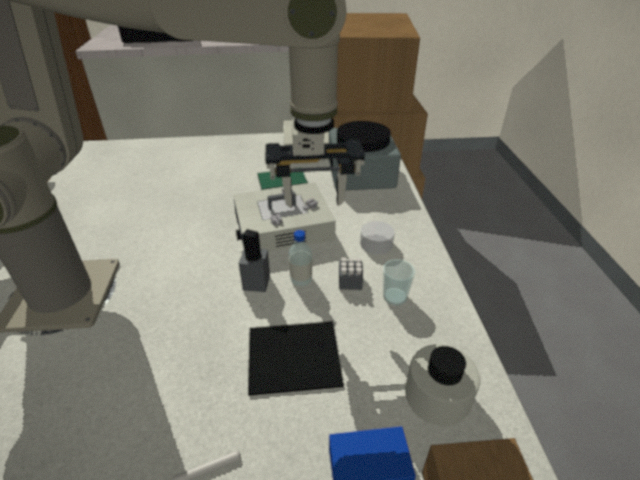

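View pics/wrist0.png

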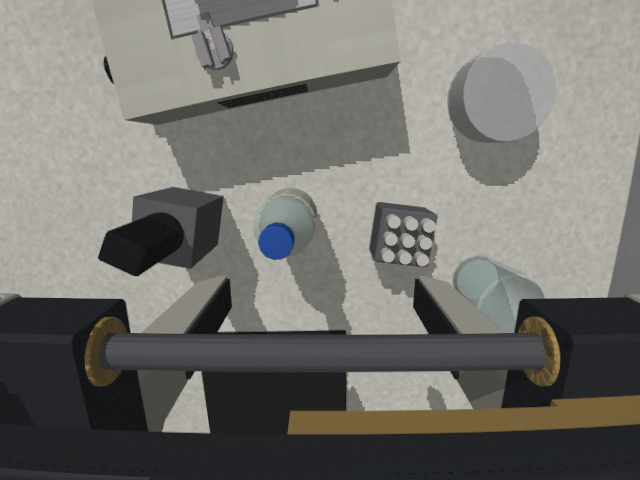

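The wrist picture shows the driver in its stand (driver handle near (140,245), stand top near (178,225)), the bottle at (280,230), the tube block at (405,235) and part of the unit at the top with cam_right near (212,50). In the scene view the unit is at about (390,205) and the pad at (222,277).

```bash
cat > h.py <<'E'
import cv2,numpy as np
from plant import bot
def cast(info,uv,z):
    K=np.array(info["camera_matrix"]);D=np.array(info["dist"],float);T=np.array(info["cam_to_world"])
    n=cv2.undistortPoints(np.array(uv,float).reshape(-1,1,2),K,D).reshape(-1,2)
    d=np.c_[n[:,0],-n[:,1],-np.ones(len(n))]@T[:3,:3].T
    o=T[:3,3]; z=np.broadcast_to(np.asarray(z,float),(len(n),))
    return o+d*((z-o[2])/d[:,2])[:,None]
def depthpts(info,d):
    K=np.array(info["camera_matrix"]);D=np.array(info["dist"],float);T=np.array(info["cam_to_world"])
    h,w=d.shape;v,u=np.mgrid[:h,:w]
    n=cv2.undistortPoints(np.stack([u.ravel(),v.ravel()],1).astype(float).reshape(-1,1,2),K,D).reshape(-1,2)
    dd=d.reshape(-1,1)
    p=np.c_[n[:,0],-n[:,1],-np.ones(len(n))]*dd
    return (p@T[:3,:3].T+T[:3,3]).reshape(h,w,3)
def snap(name,tag):
    s=bot.get_state();i=bot.camera_info(name);p,d=bot.camera(name)
    cv2.imwrite(f"pics/{tag}.png",p[...,::-1]);np.savez(f"{tag}.npz",p=p,d=d,K=i["camera_matrix"],D=i["dist"],T=i["cam_to_world"])
    return i,p,d,s
def load(tag):
    z=np.load(f"{tag}.npz");return dict(camera_matrix=z["K"],dist=z["D"],cam_to_world=z["T"]),z["p"],z["d"]
E
python3 - <<'E'
from h import *
for n in ["scene","side","wrist"]:
    i=bot.camera_info(n);z=np.load(f"{n}0.npz");W=depthpts(i,z["d"]);np.save(n+"W.npy",W)
    if n=="scene":
        for a,q in dict(unitc1=(388,157),unitc2=(448,214),unitc3=(385,258),padmid=(222,277),stand=(293,205),drv=(292,187),bottlecap=(313,220),tube=(326,287),dish=(398,295),beaker=(318,320)).items(): print(a,W[q[1],q[0]].round(0), )
    if n=="wrist":
        for a,q in dict(unitA=(128,118),unitB=(398,62),drv=(120,255),stand=(205,200),cap=(276,240),tube=(407,241),cam=(215,50)).items(): print(a,W[q[1],q[0]].round(0))
i=bot.camera_info("scene")
print(cast(i,[(386,157),(448,214),(385,258)],70).round(0)); print(cast(i,[(237,240),(265,292),(203,317),(180,264)],8).round(0))
E
```

```text
unitc1 [401. 286.  68.]
unitc2 [625. 335.  57.]
unitc3 [662. 146.  28.]
padmid [ 544. -220.    8.]
stand [470.  -7.  87.]
drv [470.  -6. 150.]
bottlecap [574.   3. 142.]
tube [696. -19.  58.]
dish [771. 121.  43.]
beaker [753. -63.  36.]
unitA [434.  99.  69.]
unitB [665. 143.  63.]
drv [460.   1. 150.]
stand [487.  24.  43.]
cap [568.   9. 139.]
tube [683. -14.  55.]
cam [515. 150.  75.]
[[400. 280.  70.]
 [633. 327.  70.]
 [686. 130.  70.]]
[[ 454. -155.    8.]
 [ 624. -141.    8.]
 [ 630. -291.    8.]
 [ 468. -303.    8.]]
```

```bash
python3 -m crank '[[0.093,-0.065,-0.05,0,0],[0.093,-0.065,-0.1,0,0],[0.093,-0.065,-0.15,0,0],[0.093,-0.065,-0.17,0,0],[0.093,-0.065,-0.17,0,0],[0.093,-0.065,-0.17,0,0]]'
python3 - <<'E'
from h import *
i,p,d,s=snap("wrist","w1");print(s["t"],s["ee_pos"],s["dq"].round(3))
E
```

```text
t: 0.75
ee_pos: [534.7, 170.9, 404.4]
eef_rot: [1.0, 0.001, -0.0, 0.0]
contact_force: [0.4, 0.1, 0.3]
opening: 93.0
0.75 [534.70586033 170.85878216 404.39004079] [-0.042 -0.003  0.004 -0.008  0.002 -0.008]
```

View pics/w1.png

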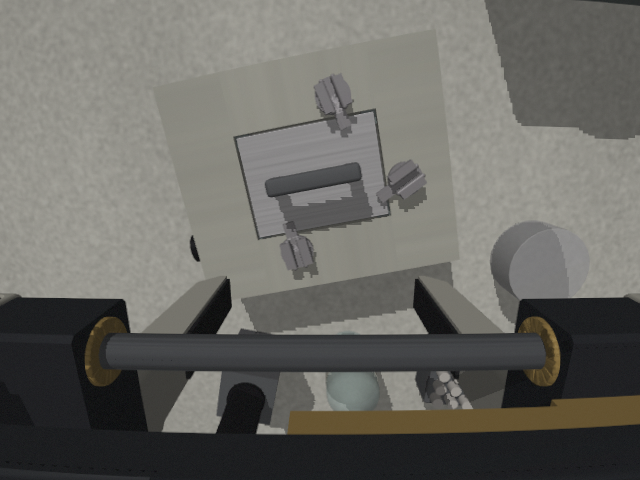

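The wrist view shows the whole deck, with panel opening corners at about (235,137), (375,110), (390,214) and (258,239). Cam heads are near (333,95), (405,178) and (297,250).

```bash
python3 - <<'E'
from h import *
i,p,d=load("w1")
t=[cv2.resize(p[y-40:y+40,x-40:x+40],(390,390),interpolation=cv2.INTER_CUBIC) for x,y in [(335,100),(400,183),(297,250)]]
g=np.vstack([np.hstack(t[:2]),np.hstack([t[2],t[2]*0])])
g=np.clip(g.astype(float)*1.4,0,255).astype(np.uint8)
cv2.imwrite("pics/cams1.png",cv2.resize(g,(600,600))[...,::-1])
# opening/panel corners
dk=[(154,88),(437,30),(460,262)]
D=cast(i,dk,70);print(D.round(1))
Pc=cast(i,[(235,137),(375,110),(390,214),(258,239)],70);print(Pc.round(1),Pc.mean(0))
E
```

```text
[[394.6 293.2  70. ]
 [628.9 337.7  70. ]
 [665.6 140.9  70. ]]
[[461.5 252.5  70. ]
 [580.5 274.7  70. ]
 [597.3 186.   70. ]
 [477.7 162.5  70. ]] [529.21510582 218.90920881  70.        ]
```

View pics/cams1.png

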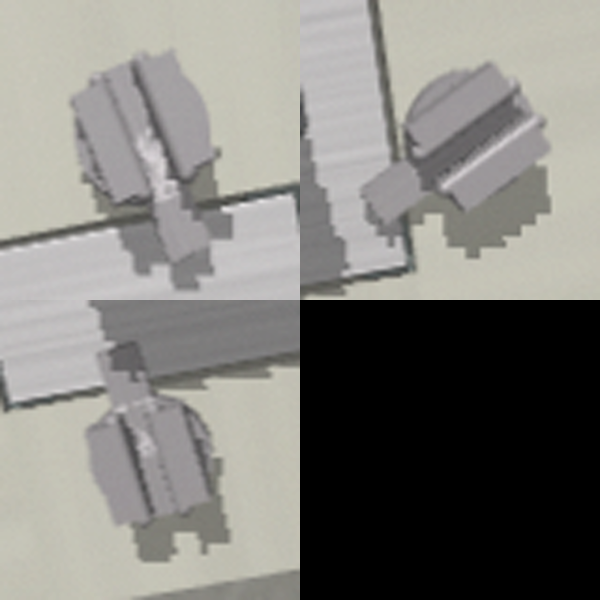

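```bash
cat >> h.py <<'E'
def ortho(info,p,c,z,half=24,s=8):
    n=int(2*half*s);yy,xx=np.mgrid[:n,:n]
    X=c[0]-half+(xx+.5)/s;Y=c[1]+half-(yy+.5)/s
    W=np.stack([X,Y,np.full_like(X,z)],-1).reshape(-1,3)
    K=np.array(info["camera_matrix"]);D=np.array(info["dist"],float);T=np.array(info["cam_to_world"])
    C=(W-T[:3,3])@T[:3,:3];C=C*[1,-1,-1]
    q,_=cv2.projectPoints(C,np.zeros(3),np.zeros(3),K,D);q=q.reshape(n,n,2).astype(np.float32)
    return cv2.remap(p,q[...,0],q[...,1],cv2.INTER_CUBIC)
def grid(o,half,s,step=5):
    o=o.copy();n=o.shape[0]
    for k in np.arange(-half,half+.1,step):
        q=int((k+half)*s);c=(255,0,0) if k==0 else (90,90,200)
        cv2.line(o,(q,0),(q,n),c,1);cv2.line(o,(0,q),(n,q),c,1)
    return o
E
python3 - <<'E'
from h import *
i,p,d=load("w1")
t=[]
for n,c in dict(left=(545.5,285.1),far=(609.3,216.8),right=(513.9,150.9)).items():
    o=ortho(i,p,c,83.5,20,7);o=np.clip(o*1.5,0,255).astype(np.uint8);t.append(grid(o,20,7))
g=np.vstack([np.hstack(t[:2]),np.hstack([t[2],t[2]*0])]);print(g.shape)
cv2.imwrite("pics/o1.png",g[...,::-1])
E
```

```text
(560, 560, 3)
```

View pics/o1.png

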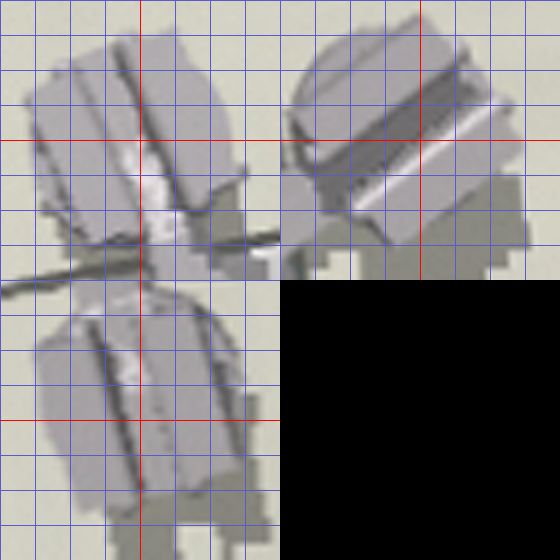

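```bash
python3 -m crank '[[0.093,-0.065,0.05,0,0],[0.093,-0.065,0.1,0,0],[0.093,-0.065,0.14,0,0],[0.093,-0.065,0.14,0,0],[0.093,-0.065,0.14,0,0]]'
python3 - <<'E'
from h import *
i,p,d,s=snap("wrist","w2");print(s["t"],s["ee_pos"],s["dq"].round(3))
o=ortho(i,p,(468,0),152,40,7);o=np.clip(o*1.8,0,255).astype(np.uint8)
cv2.imwrite("pics/o2.png",grid(o,40,7)[...,::-1])
o=ortho(i,p,(478,5),85,45,6);o=np.clip(o*1.8,0,255).astype(np.uint8)
cv2.imwrite("pics/o2b.png",grid(o,45,6)[...,::-1])
E
```

```text
t: 1.3
ee_pos: [469.9, 27.2, 404.9]
eef_rot: [1.0, -0.003, 0.0, 0.0]
contact_force: [0.3, 0.5, -0.1]
opening: 93.3
1.3 [469.85313067  27.15020629 404.90976117] [ 0.061  0.023 -0.018  0.018 -0.004  0.04 ]
```

View pics/w2.png

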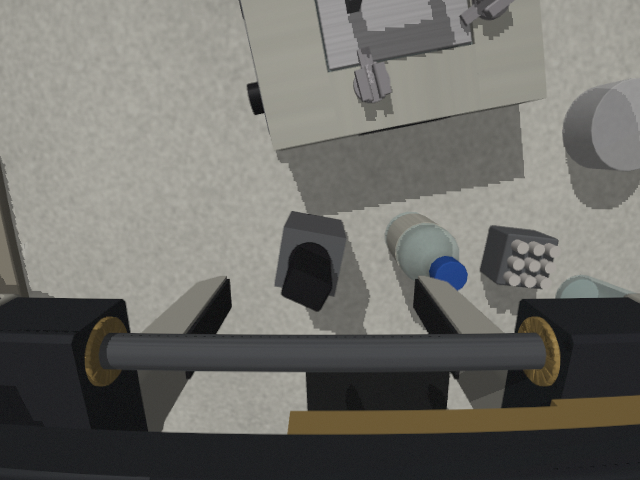

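View pics/o2.png

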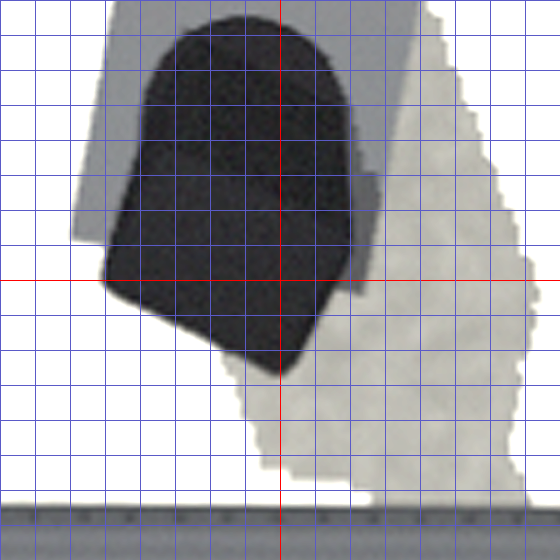

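View pics/o2b.png

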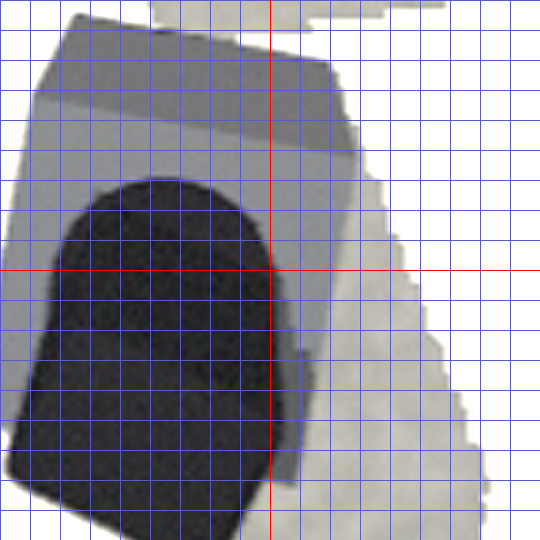

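```bash
python3 - <<'E'
from h import *
i,p,d=load("w2")
o=ortho(i,p,(468,0),152,30,10).astype(float);o=np.clip((o-10)*5,0,255).astype(np.uint8)
cv2.imwrite("pics/o3.png",grid(o,30,10)[...,::-1])
W=depthpts(i,d);m=(abs(W[...,2]-152)<3)&(abs(W[...,0]-465)<50)&(abs(W[...,1])<50)
print(m.sum(),W[m].mean(0)); v,u=np.nonzero(m);print(u.min(),u.max(),v.min(),v.max())
print(cv2.minAreaRect(W[m][:,:2].astype(np.float32)))
E
```

```text
1182 [460.18297871   1.6657312  150.28662194]
282 331 269 311
((460.4179382324219, 1.4686908721923828), (23.051586151123047, 30.487688064575195), 63.10132598876953)
```

View pics/o3.png

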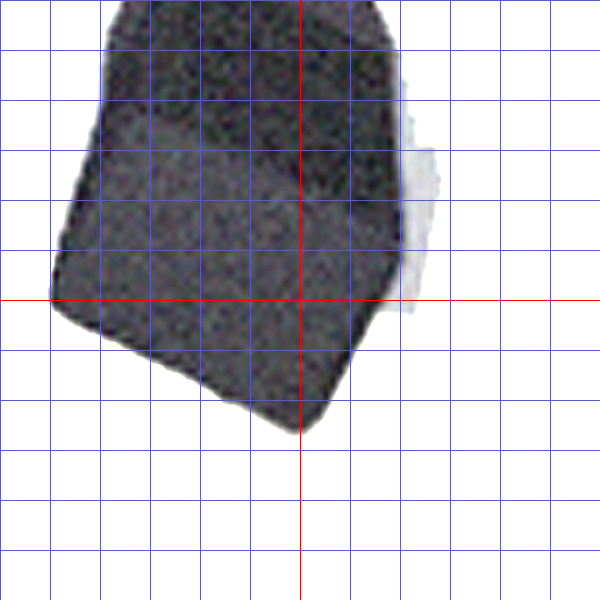

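The handle's top face is centred at (460.4, 1.5), with its long side at −26.9°. The stand's centre comes out at (460.5, 1.4) with yaw about −10.2°.

```bash
python3 -m crank '[[0.093,-0.0095,0.0285,0,-8.5],[0.093,-0.0095,0.0285,0,-17],[0.093,-0.0095,0.0285,0,-25.5],[0.093,-0.0095,0.0285,0,-34],[0.093,-0.0095,0.0285,0,-42.5],[0.093,-0.0095,0.0285,0,-51],[0.093,-0.0095,0.0285,0,-59.5],[0.093,-0.0095,0.0285,0,-63]]'
python3 -m crank '[[0.093,0,0,0,0],[0.093,0,0,0,0]]'
python3 - <<'E'
from h import *
i,p,d,s=snap("wrist","w4");print(s["t"],s["ee_pos"],s["eef_rot"],s["joint_pos"].round(3))
W=depthpts(i,d);m=(abs(W[...,2]-152)<3)&(abs(W[...,0]-460)<50)&(abs(W[...,1])<50)
print(cv2.minAreaRect(W[m][:,:2].astype(np.float32)))
E
```

```text
t: 2.15
ee_pos: [461.0, 2.6, 404.7]
eef_rot: [0.851, 0.525, 0.0, -0.0]
contact_force: [0.3, -0.0, -0.5]
opening: 93.0
t: 2.35
ee_pos: [460.8, 2.2, 404.7]
eef_rot: [0.853, 0.522, -0.0, -0.0]
contact_force: [-0.0, -0.1, -0.7]
opening: 92.8
2.35 [460.76636202   2.22269838 404.65084149] [ 8.52995124e-01  5.21918846e-01 -1.39585918e-05 -1.92371016e-04] [-0.107 -0.255  1.858  0.     1.539 -1.205]
((459.81793212890625, 0.7228145599365234), (22.858566284179688, 31.024946212768555), 63.4527702331543)
```

View pics/w4.png

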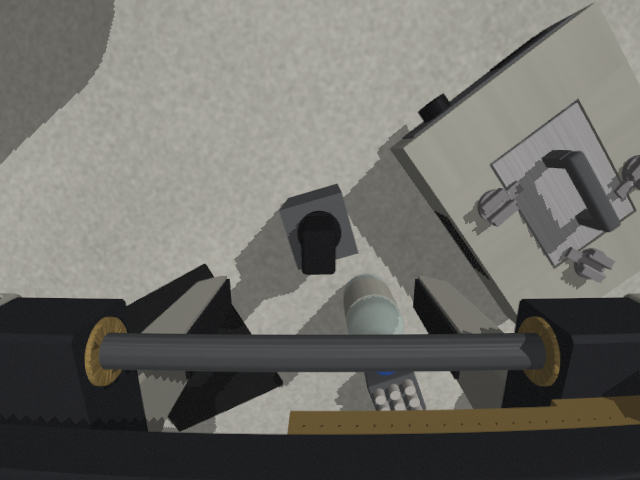

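The driver is seen centred between the fingers (handle top at (319,255)) and squared to the jaws. I'm going down to grip it.

```bash
python3 -m crank '[[0.093,0,0,0.05,0],[0.093,0,0,0.09,0],[0.093,0,0,0.11,0],[0.093,0,0,0.11,0],[0.0,0,0,0.11,0],[0.0,0,0,0.11,0],[0.0,0,0,0.11,0],[0.0,0,0,0.11,0]]' 50
python3 -m crank '[[0,0,0,0,0],[0,0,0,0,0]]'
```

```text
t: 3.2
ee_pos: [461.1, 1.5, 296.1]
eef_rot: [0.853, 0.522, 0.001, 0.001]
contact_force: [-1.3, 0.7, -0.2]
opening: 65.7
t: 3.4
ee_pos: [460.6, 1.5, 295.1]
eef_rot: [0.853, 0.522, 0.0, 0.0]
contact_force: [-0.8, 0.6, -0.6]
opening: 49.9
```

```bash
python3 -m crank '[[0,0,0,0,0],[0,0,0,0,0],[0,0,0,0,0],[0,0,0,0,0],[0,0,0,0,0],[0,0,0,0,0]]'
```

```text
t: 4.0
ee_pos: [460.5, 1.5, 294.6]
eef_rot: [0.853, 0.522, -0.0, -0.0]
contact_force: [-0.1, -0.8, -0.2]
opening: 23.6
```

```bash
python3 -m crank '[[0,0,0,-0.04,0],[0,0,0,-0.08,0],[0,0,0,-0.115,0],[0,0.05,0.0065,-0.115,8.5],[0,0.1,0.013,-0.115,17],[0,0.15,0.0195,-0.115,25.5],[0,0.2,0.026,-0.115,34],[0,0.2594,0.0348,-0.115,42.5]]'
python3 - <<'E'
from h import *
i,p,d,s=snap("wrist","w5");print(s["t"],s["ee_pos"],s["eef_rot"],s["opening"])
E
```

```text
t: 4.8
ee_pos: [599.1, 203.3, 409.3]
eef_rot: [0.983, 0.182, -0.0, -0.0]
contact_force: [1.0, -1.0, 0.1]
opening: 23.7
4.8 [599.09536421 203.29534264 409.32806251] [ 9.83283313e-01  1.82082167e-01 -1.04916742e-04 -1.40148729e-05] 23.718108491829426
```

View pics/w5.png

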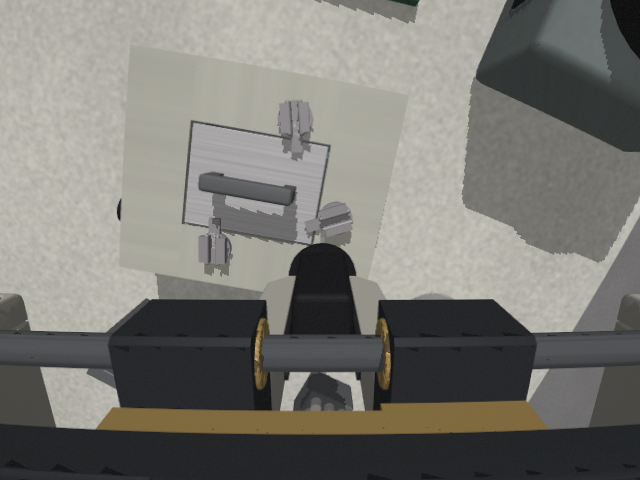

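```bash
python3 -m crank '[[0,0,0,0,8.5],[0,0,0,0,17],[0,0,0,0,25.5],[0,0,0,0,34],[0,0,0,0,42.5],[0,0,0,0,51],[0,0,0,0,59.5],[0,0,0,0,68]]'
python3 -m crank '[[0,0,0,0,4.5],[0,0,0,0,4.5],[0,0,0,0,4.5]]'
python3 - <<'E'
from h import *
i,p,d,s=snap("wrist","w6");print(s["t"],s["ee_pos"],s["eef_rot"],s["opening"])
snap("scene","s6");snap("side","d6")
t=[]
for n,c in dict(left=(545.5,285.1),far=(609.3,216.8),right=(513.9,150.9)).items():
    o=ortho(i,p,c,83.5,20,7);o=np.clip(o*1.5,0,255).astype(np.uint8);t.append(grid(o,20,7))
g=np.vstack([np.hstack(t[:2]),np.hstack([t[2],t[2]*0])])
cv2.imwrite("pics/o6.png",g[...,::-1])
E
```

```text
t: 5.65
ee_pos: [598.2, 201.3, 409.2]
eef_rot: [0.917, -0.399, -0.0, 0.0]
contact_force: [-0.5, 0.2, -1.3]
opening: 23.7
t: 5.95
ee_pos: [598.3, 201.3, 409.4]
eef_rot: [0.903, -0.431, -0.0, 0.0]
contact_force: [0.7, -0.3, -1.0]
opening: 23.8
5.95 [598.26866896 201.33984938 409.38573916] [ 9.02547804e-01 -4.30589564e-01 -2.49190689e-04  1.62968306e-04] 23.84104990490109
```

View pics/w6.png

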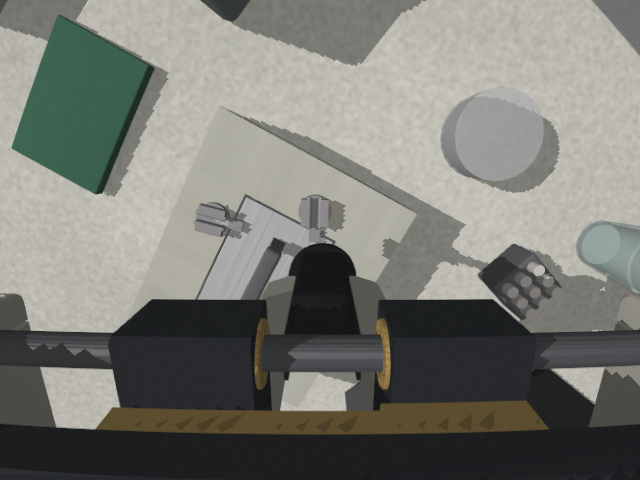

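View pics/o6.png

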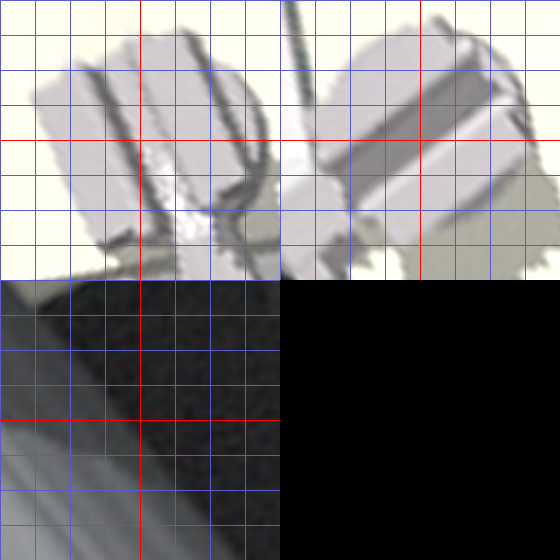

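View pics/d6.png

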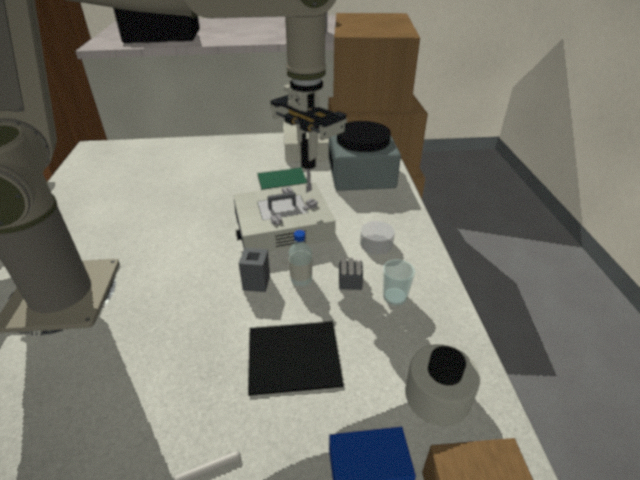

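View pics/s6.png

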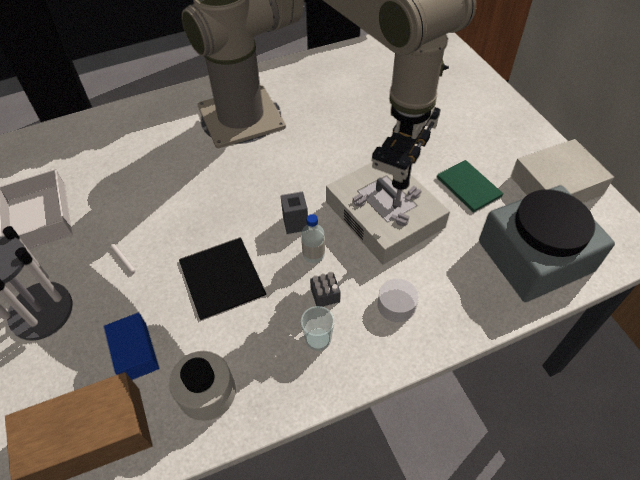

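The cams are at (316,210) far and (215,220) left. The driver is gripped squarely with its axis near u=322. The last row of the move fell short, so the commanded pose is about (598.3, 201.3). Next I measure the far slot more finely.

```bash
cat >> h.py <<'E'
def crop(p,x,y,r,f,gain=1.5):
    return cv2.resize(np.clip(p[y-r:y+r,x-r:x+r].astype(float)*gain,0,255).astype(np.uint8),None,fx=f,fy=f,interpolation=cv2.INTER_CUBIC)
E
python3 - <<'E'
from h import *
i,p,d=load("w6")
cv2.imwrite("pics/c6.png",np.hstack([crop(p,316,215,28,7),crop(p,218,220,28,7)])[...,::-1])
K=i["camera_matrix"]
W=depthpts(i,d)
for v in range(196,232,2): print(v,p[v,300:332,1].tolist(),)
E
```

```text
196 [172, 173, 173, 172, 173, 173, 159, 133, 110, 111, 128, 135, 136, 138, 137, 136, 136, 138, 139, 130, 97, 82, 99, 144, 172, 173, 172, 172, 173, 175, 175, 175]
198 [173, 154, 118, 106, 98, 100, 116, 141, 157, 138, 102, 91, 97, 117, 137, 117, 90, 91, 113, 152, 155, 119, 100, 112, 105, 95, 107, 148, 173, 174, 175, 176]
200 [168, 152, 138, 137, 137, 137, 137, 137, 139, 127, 99, 81, 88, 91, 92, 90, 91, 93, 128, 157, 150, 137, 137, 138, 131, 124, 124, 124, 122, 117, 116, 151]
202 [164, 145, 137, 138, 136, 139, 137, 139, 139, 127, 98, 82, 88, 91, 93, 90, 91, 93, 126, 153, 147, 137, 137, 137, 138, 138, 137, 138, 124, 111, 116, 116]
204 [137, 137, 138, 139, 137, 137, 137, 137, 138, 127, 97, 81, 87, 91, 92, 93, 93, 84, 121, 155, 145, 136, 138, 137, 138, 137, 137, 138, 121, 104, 109, 116]
206 [134, 136, 136, 137, 137, 138, 138, 137, 139, 126, 96, 81, 89, 94, 91, 91, 92, 93, 127, 153, 147, 136, 137, 137, 137, 138, 138, 137, 117, 92, 98, 111]
208 [135, 136, 136, 137, 137, 137, 136, 136, 137, 124, 97, 87, 90, 93, 92, 92, 91, 94, 129, 153, 146, 137, 136, 137, 137, 137, 136, 137, 117, 91, 91, 106
[... 1038 characters left out ...]
37, 137, 138, 137, 137, 138, 136, 133, 121, 116, 117, 117]
224 [108, 130, 135, 137, 137, 137, 137, 138, 135, 116, 89, 83, 92, 91, 91, 89, 92, 114, 145, 148, 137, 137, 136, 137, 135, 136, 136, 131, 121, 116, 116, 115]
226 [164, 152, 135, 128, 123, 122, 131, 141, 137, 112, 85, 81, 90, 92, 92, 90, 93, 112, 143, 148, 137, 135, 136, 135, 136, 136, 135, 131, 122, 115, 116, 116]
228 [168, 166, 166, 169, 171, 159, 132, 119, 118, 105, 100, 117, 136, 144, 125, 92, 92, 87, 110, 126, 105, 98, 111, 115, 115, 116, 151, 177, 177, 151, 120, 117]
230 [167, 165, 168, 173, 174, 168, 162, 166, 158, 142, 136, 136, 136, 136, 137, 136, 136, 137, 136, 131, 121, 114, 116, 116, 116, 151, 176, 176, 177, 177, 177, 175]
```

View pics/c6.png

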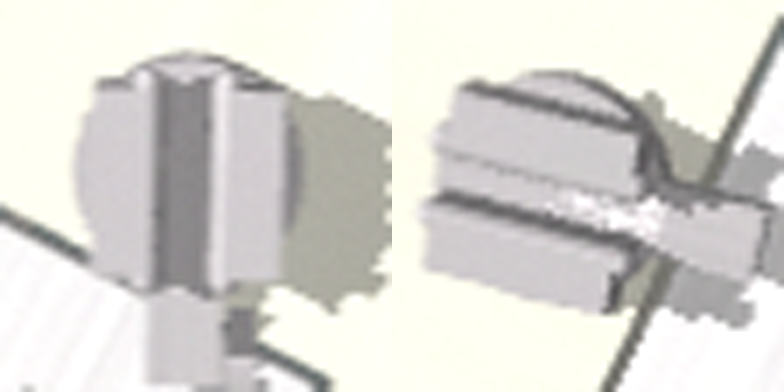

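```bash
cat >> h.py <<'E'
def rel(info_s,w):
    s=info_s; R=cv2.Rodrigues(np.zeros(3))[0]
    from scipy.spatial.transform import Rotation as Rr
    return Rr.from_quat(s["eef_rot"]).inv().apply(np.asarray(w)-s["ee_pos"])
E
python3 - <<'E'
from h import *
i,p,d=load("w6");s=bot.get_state()
w=cast(i,[(314,212.5)],83.5)[0];print(w,rel(s,w),rel(s,[609.3,216.8,83.5]))
W=depthpts(i,d)
for u,v in [(305,212),(324,212),(314,212),(280,215)]: print(W[v,u].round(1))
E
```

```text
[608.90356804 218.19208418  83.5       ] [ -6.38811663 -18.86639345 326.12004578] [ -5.05609111 -18.30003252 326.12001979]
[604.1 224.5  82.3]
[614.5 211.5  81.7]
[607.8 217.6  73.6]
[585.2 239.6  68.3]
```

```bash
python3 -m crank '[[0,-0.0062,-0.0188,0,1],[0,-0.0062,-0.0188,0.02,1],[0,-0.0062,-0.0188,0.036,1],[0,-0.0062,-0.0188,0.036,1],[0,-0.0062,-0.0188,0.036,1]]'
python3 - <<'E'
from h import *
i,p,d,s=snap("wrist","w7");snap("side","d7");i2,p2,_,_=snap("scene","s7")
i,p,d=load("d7")
a=crop(p,308,195,28,7);b=crop(p2,402,200,28,7)
cv2.imwrite("pics/c7.png",np.hstack([a,b])[...,::-1])
E
```

```text
t: 6.6
ee_pos: [608.8, 217.7, 373.0]
eef_rot: [0.898, -0.44, -0.001, 0.001]
contact_force: [0.2, -0.9, -0.6]
opening: 23.7
```

View pics/c7.png

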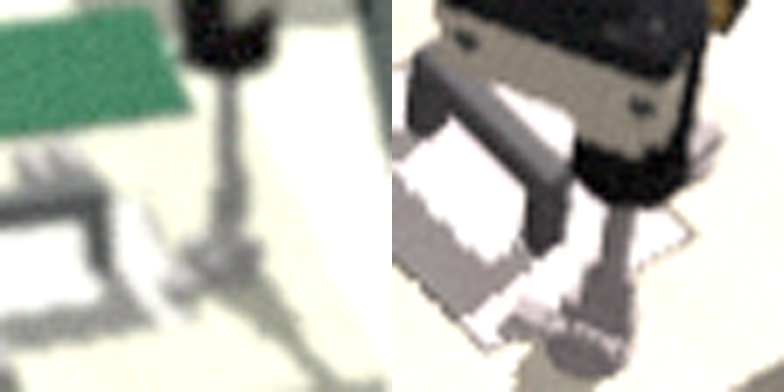

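View pics/w7.png

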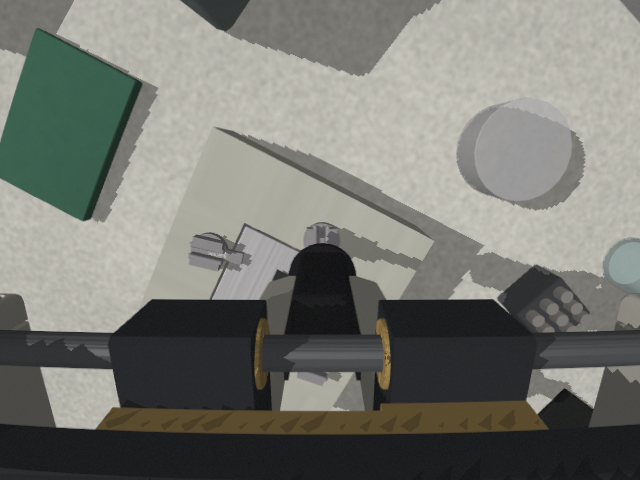

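Side and scene crops show the blade just above the far cam's head. In the wrist view the slot's end sits at u≈322, in line with the driver. I'm inserting it.

```bash
python3 -m crank '[[0,0,0,0.004,0],[0,0,0,0.008,0],[0,0,0,0.0105,0],[0,0,0,0.0105,0]]'
```

```text
t: 7.15
ee_pos: [608.9, 217.9, 362.4]
eef_rot: [0.898, -0.44, -0.0, 0.0]
contact_force: [-0.4, -0.3, -1.8]
opening: 23.7
```

```bash
python3 -m crank '[[0,0,0,0.0005,-8],[0,0,0,0.0005,-16],[0,0,0,0.0005,-24],[0,0,0,0.0005,-32],[0,0,0,0.0005,-40],[0,0,0,0.0005,-48],[0,0,0,0.0005,-56],[0,0,0,0.0005,-64]]'
python3 -m crank '[[0,0,0,0,0],[0,0,0,0,0]]'
python3 -c "
from plant import bot
s=bot.get_state();print(s['wrist_torque'],s['contact_force'],s['eef_rot'])"
```

```text
t: 7.95
ee_pos: [608.3, 218.6, 362.5]
eef_rot: [0.994, 0.106, -0.001, -0.001]
contact_force: [-5.3, 1.4, 1.3]
opening: 23.8
t: 8.15
ee_pos: [608.3, 218.6, 362.5]
eef_rot: [0.995, 0.103, -0.001, -0.001]
contact_force: [-5.1, 2.0, 1.3]
opening: 23.9
[ 0.6033431   1.39130981 -0.021036  ] [-5.10292844  1.96974145  1.27371653] [ 9.94629203e-01  1.03491530e-01 -1.38629745e-03 -5.75276333e-04]
```

```bash
python3 -m crank '[[0,0,0,0,-5],[0,0,0,0,-5],[0,0,0,0,-5]]'
python3 -c "
from plant import bot
s=bot.get_state();print(s['wrist_torque'],s['contact_force'],s['eef_rot'],s['joint_pos'].round(3))"
```

```text
t: 8.45
ee_pos: [608.2, 218.6, 362.5]
eef_rot: [0.989, 0.147, -0.001, -0.001]
contact_force: [-5.0, 1.6, 1.1]
opening: 24.1
[ 0.59852821  1.45347791 -0.05693621] [-4.95725386  1.6128802   1.10130699] [ 9.89173024e-01  1.46745273e-01 -1.45746337e-03 -6.55365211e-04] [ 0.265  0.277  1.399  0.002  1.468 -0.029]
```

```bash
python3 -m crank '[[0,0,0,-0.02,0],[0,0,0,-0.045,0],[0,-0.035,0.018,-0.045,0],[0,-0.075,0.037,-0.045,0],[0,-0.11,0.055,-0.045,0],[0,-0.11,0.055,-0.045,0],[0,-0.11,0.055,-0.045,0]]'
python3 - <<'E'
from h import *
i,p,d,s=snap("wrist","w8");print(s["t"],s["ee_pos"],s["eef_rot"],s["contact_force"])
print(rel(s,[513.7,152,83.5]))
E
```

```text
t: 9.15
ee_pos: [519.4, 133.0, 408.2]
eef_rot: [0.989, 0.146, 0.001, -0.0]
contact_force: [0.9, 0.3, -1.5]
opening: 23.7
9.15 [519.36350105 133.03789243 408.1995906 ] [ 9.89307750e-01  1.45841855e-01  5.66017318e-04 -9.28435063e-05] [ 0.86995092  0.30785836 -1.50445286]
[-3.23210286e-01 -1.97837130e+01  3.24699802e+02]
```

View pics/w8.png

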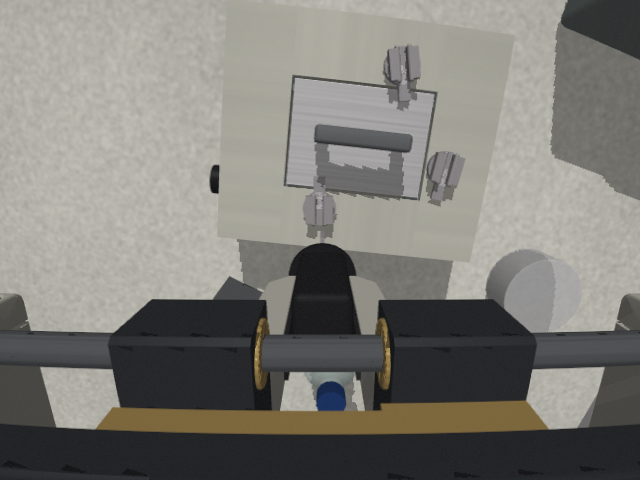

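The far cam's tongue, near (440,198), now lies along the panel's edge, clear of it. The right cam is at (320,208).

```bash
python3 - <<'E'
from h import *
i,p,d=load("w8")
cv2.imwrite("pics/c8.png",np.hstack([crop(p,320,210,28,7),crop(p,442,178,28,7)])[...,::-1])
for v in range(194,230,3): print(v,p[v,304:338,1].tolist())
s=bot.get_state();w=cast(i,[(320,209)],83.5)[0];print(w,rel(s,w))
E
```

```text
194 [167, 166, 167, 167, 166, 154, 130, 125, 139, 148, 139, 133, 139, 138, 149, 165, 154, 148, 135, 128, 152, 153, 131, 116, 126, 150, 163, 164, 165, 164, 163, 165, 138, 107]
197 [167, 149, 130, 131, 131, 130, 132, 130, 131, 129, 120, 115, 133, 153, 164, 170, 170, 158, 126, 106, 124, 131, 130, 130, 130, 130, 131, 131, 134, 152, 164, 163, 163, 163]
200 [153, 135, 130, 131, 131, 130, 130, 131, 131, 129, 120, 96, 81, 119, 145, 158, 154, 117, 90, 109, 127, 131, 131, 131, 129, 130, 129, 130, 125, 133, 156, 164, 164, 163]
203 [131, 131, 131, 131, 131, 131, 130, 131, 130, 130, 120, 94, 82, 112, 142, 158, 158, 148, 124, 113, 126, 131, 130, 132, 130, 130, 131, 131, 131, 130, 129, 149, 163, 164]
206 [131, 130, 131, 131, 131, 131, 129, 129, 131, 130, 120, 96, 131, 159, 152, 164, 165, 157, 135, 115, 126, 130, 131, 129, 129, 131, 132, 131, 130, 128, 127, 138, 156, 164]
209 [129, 130, 129, 131, 130, 130, 130, 130, 130, 130, 120, 94, 107, 132, 130, 130, 132, 130, 118, 114, 126, 129, 129, 129, 130, 130, 129, 130, 119, 97, 110, 132, 152, 164]
212 [130, 129, 129, 130, 130, 129, 130, 129, 131, 129, 120
[... 369 characters left out ...]
130, 131, 129, 114, 110, 128, 130, 130, 129, 130, 130, 130, 131, 123, 111, 107, 108, 141, 163]
221 [165, 150, 129, 129, 129, 130, 130, 130, 129, 129, 120, 102, 114, 130, 128, 129, 131, 128, 112, 111, 127, 129, 129, 129, 130, 130, 130, 130, 125, 112, 139, 163, 164, 163]
224 [166, 167, 142, 111, 111, 110, 110, 110, 118, 124, 117, 111, 120, 128, 127, 130, 129, 128, 117, 115, 125, 125, 103, 98, 107, 108, 107, 106, 108, 139, 162, 163, 163, 164]
227 [165, 166, 167, 143, 110, 111, 110, 111, 109, 110, 110, 111, 111, 110, 111, 110, 109, 109, 108, 108, 109, 107, 106, 108, 108, 108, 106, 106, 107, 139, 162, 163, 164, 166]
[513.81071282 152.9665545   83.5       ] [ -0.77027079 -20.35850547 324.87973545]
```

View pics/c8.png

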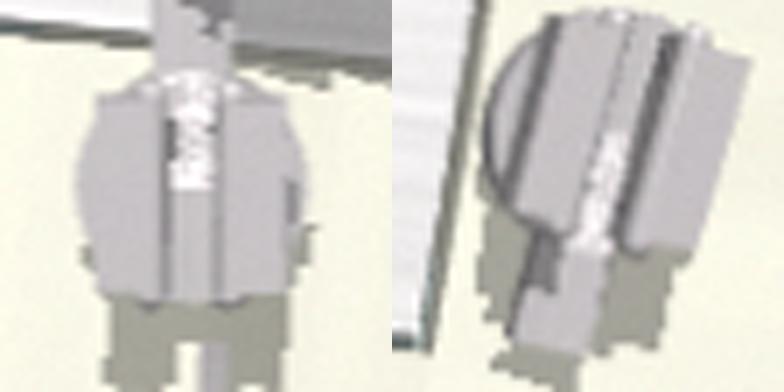

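```bash
python3 -m crank '[[0,-0.0024,-0.0197,0,0],[0,-0.0024,-0.0197,0.02,0],[0,-0.0024,-0.0197,0.035,0],[0,-0.0024,-0.0197,0.035,0],[0,-0.0024,-0.0197,0.04,0],[0,-0.0024,-0.0197,0.044,0],[0,-0.0024,-0.0197,0.044,0]]'
python3 -m crank '[[0,0,0,0.002,0],[0,0,0,0.002,0]]'
```

```text
t: 9.9
ee_pos: [511.8, 151.5, 363.5]
eef_rot: [0.989, 0.146, -0.0, 0.0]
contact_force: [0.7, 0.0, -1.6]
opening: 23.8
t: 10.1
ee_pos: [511.8, 151.6, 361.9]
eef_rot: [0.989, 0.146, 0.0, -0.0]
contact_force: [0.5, 0.4, -0.7]
opening: 23.6
```

```bash
python3 -m crank '[[0,0,0,0,-8.5],[0,0,0,0,-17],[0,0,0,0,-25.5],[0,0,0,0,-34],[0,0,0,0,-42.5],[0,0,0,0,-51],[0,0,0,0,-51]]'
python3 -c "
from plant import bot
s=bot.get_state();print(s['wrist_torque'],s['contact_force'],s['eef_rot'],s['joint_pos'].round(3))"
```

```text
t: 10.8
ee_pos: [511.6, 151.5, 362.0]
eef_rot: [0.829, 0.559, -0.0, 0.0]
contact_force: [-1.8, -0.9, -0.6]
opening: 23.9
[-0.0886473   0.2838469  -0.01369519] [-1.77596072 -0.94446471 -0.64997702] [ 8.29198246e-01  5.58954611e-01 -1.01634833e-04  1.97997740e-05] [ 0.192 -0.025  1.728 -0.     1.439 -0.994]
```

```bash
python3 -m crank '[[0,0,0,0,-8.5],[0,0,0,0,-17],[0,0,0,0,-25.5],[0,0,0,0,-34],[0,0,0,0,-39],[0,0,0,0,-39]]'
python3 -c "
from plant import bot
s=bot.get_state();print(s['wrist_torque'],s['contact_force'],s['eef_rot'],s['joint_pos'].round(3))"
```

```text
t: 11.4
ee_pos: [511.6, 151.6, 362.0]
eef_rot: [0.597, 0.802, -0.0, -0.0]
contact_force: [-2.1, -1.6, 1.0]
opening: 23.6
[-0.14146852  0.45287222 -0.00656534] [-2.05334632 -1.63837105  0.97549557] [ 5.97192643e-01  8.02097827e-01 -1.39288436e-04 -5.71350985e-05] [ 0.192 -0.025  1.728 -0.     1.439 -1.67 ]
```

```bash
python3 -m crank '[[0,0,0,-0.02,0],[0,0,0,-0.047,0],[0,0.02,0.0145,-0.047,8.5],[0,0.04,0.029,-0.047,17],[0,0.06,0.0435,-0.047,25.5],[0,0.08,0.058,-0.047,34],[0,0.0995,0.0733,-0.047,42.5],[0,0.0995,0.0733,-0.047,51]]'
python3 -m crank '[[0,0,0,0,8.5],[0,0,0,0,17],[0,0,0,0,25.5],[0,0,0,0,32.5],[0,0,0,0,32.5],[0,0,0,0,32.5]]'
python3 - <<'E'
from h import *
i,p,d,s=snap("wrist","w9");print(s["t"],s["ee_pos"],s["eef_rot"],s["contact_force"],rel(s,[545.5,286.5,83.5]))
E
```

```text
t: 12.2
ee_pos: [553.5, 270.6, 408.4]
eef_rot: [0.886, 0.463, 0.0, -0.0]
contact_force: [0.1, -0.4, -1.8]
opening: 23.4
t: 12.8
ee_pos: [553.1, 268.2, 408.8]
eef_rot: [0.979, 0.202, 0.0, -0.0]
contact_force: [-0.4, -0.3, -1.0]
opening: 23.8
12.8 [553.12634002 268.16405873 408.79385854] [ 9.79286554e-01  2.02479170e-01  1.72685703e-04 -3.31801851e-05] [-0.42866579 -0.27901079 -1.01701164] [ 1.56084762e-01 -1.98584624e+01  3.25293835e+02]
```

View pics/w9.png

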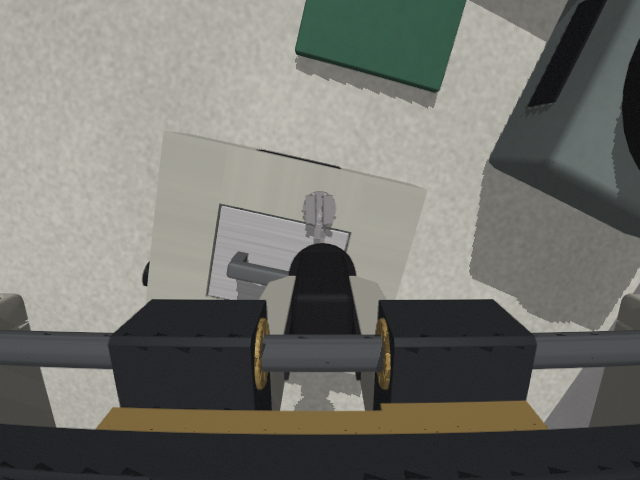

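The left cam is straight ahead at (319,210).

```bash
python3 - <<'E'
from h import *
i,p,d=load("w9")
cv2.imwrite("pics/c9.png",np.hstack([crop(p,320,212,28,12)])[...,::-1])
for v in range(194,230,3): print(v,p[v,304:338,1].tolist())
s=bot.get_state();w=cast(i,[(319.2,209)],83.5)[0];print(w,rel(s,w))
E
```

```text
194 [164, 164, 163, 163, 151, 128, 110, 118, 140, 151, 140, 119, 119, 129, 131, 130, 130, 130, 123, 125, 164, 161, 128, 120, 127, 135, 152, 163, 163, 163, 161, 162, 164, 164]
197 [161, 143, 130, 130, 130, 130, 130, 130, 130, 129, 120, 104, 114, 130, 131, 131, 128, 111, 90, 107, 127, 130, 130, 130, 130, 129, 130, 130, 139, 154, 162, 164, 164, 164]
200 [139, 118, 131, 129, 130, 129, 130, 130, 130, 129, 121, 98, 107, 130, 131, 131, 130, 130, 117, 113, 125, 130, 130, 129, 130, 130, 130, 130, 130, 120, 140, 163, 164, 164]
203 [109, 111, 131, 131, 130, 130, 130, 131, 130, 129, 121, 105, 114, 129, 131, 132, 130, 131, 111, 105, 126, 131, 131, 131, 131, 130, 131, 130, 131, 130, 129, 149, 163, 164]
206 [126, 128, 130, 131, 131, 131, 130, 130, 130, 129, 121, 107, 116, 129, 130, 131, 129, 111, 87, 105, 125, 130, 129, 131, 131, 132, 130, 130, 125, 125, 130, 139, 157, 164]
209 [127, 127, 130, 129, 129, 129, 129, 130, 130, 128, 121, 100, 109, 129, 131, 138, 135, 110, 87, 105, 126, 130, 128, 129, 129, 129, 128, 130, 130, 130, 130, 135, 152, 165]
212 [110, 103, 124, 130, 130, 130, 129, 128, 128, 128,
[... 353 characters left out ...]
, 105, 119, 140, 143, 145, 145, 117, 85, 104, 124, 131, 129, 129, 130, 127, 129, 129, 126, 118, 110, 141, 163, 165]
221 [122, 112, 123, 129, 129, 129, 130, 129, 129, 129, 126, 107, 112, 128, 130, 130, 110, 90, 89, 102, 124, 130, 130, 129, 129, 129, 130, 129, 133, 153, 164, 162, 164, 163]
224 [188, 151, 90, 85, 80, 78, 79, 76, 95, 112, 110, 104, 124, 145, 152, 151, 139, 130, 108, 88, 105, 109, 98, 99, 106, 109, 109, 107, 140, 165, 163, 164, 165, 163]
227 [159, 136, 105, 105, 106, 106, 108, 107, 107, 107, 98, 108, 126, 128, 130, 130, 129, 110, 86, 86, 85, 80, 74, 78, 81, 86, 94, 135, 161, 161, 161, 163, 162, 163]
[544.53796656 286.64186181  83.5       ] [ -0.63175227 -20.38710775 325.30057614]
```

View pics/c9.png

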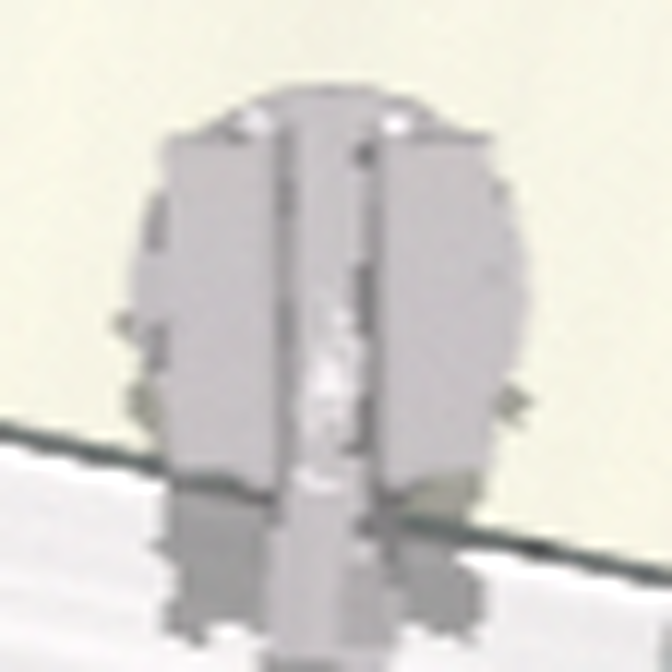

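```bash
python3 -m crank '[[0,-0.0022,-0.0197,0,0],[0,-0.0022,-0.0197,0.02,0],[0,-0.0022,-0.0197,0.035,0],[0,-0.0022,-0.0197,0.035,0],[0,-0.0022,-0.0197,0.04,0],[0,-0.0022,-0.0197,0.0445,0],[0,-0.0022,-0.0197,0.0445,0]]'
python3 -m crank '[[0,0,0,0.002,0],[0,0,0,0.002,0]]'
```

```text
t: 13.55
ee_pos: [543.3, 285.1, 363.9]
eef_rot: [0.979, 0.202, -0.0, 0.0]
contact_force: [-0.5, -0.2, -1.2]
opening: 23.7
t: 13.75
ee_pos: [543.3, 285.3, 362.4]
eef_rot: [0.979, 0.202, 0.0, -0.0]
contact_force: [0.3, -0.1, -0.7]
opening: 23.7
```

```bash
python3 -m crank '[[0,0,0,0.0005,-8.5],[0,0,0,0.0005,-17],[0,0,0,0.0005,-25.5],[0,0,0,0.0005,-34],[0,0,0,0.0005,-42.5],[0,0,0,0.0005,-51],[0,0,0,0.0005,-59.5],[0,0,0,0.0005,-59.5]]'
python3 -m crank '[[0,0,0,0,-8.5],[0,0,0,0,-17],[0,0,0,0,-24],[0,0,0,0,-24],[0,0,0,0,-24]]'
python3 -c "
from plant import bot
s=bot.get_state();print(s['wrist_torque'],s['contact_force'],s['eef_rot'],s['joint_pos'].round(3))"
```

```text
t: 14.55
ee_pos: [543.3, 285.4, 362.1]
eef_rot: [0.749, 0.662, 0.0, -0.0]
contact_force: [-1.2, 0.3, -0.7]
opening: 23.6
t: 15.05
ee_pos: [543.2, 285.5, 362.0]
eef_rot: [0.598, 0.801, 0.0, -0.0]
contact_force: [-0.3, 0.7, -0.0]
opening: 24.2
[ 0.49252395  0.18772688 -0.05239186] [-0.31458096  0.69512215 -0.02233754] [ 5.98496156e-01  8.01125631e-01  2.69427764e-04 -4.59501148e-05] [ 0.4    0.189  1.501  0.     1.451 -1.458]
```

```bash
python3 -m crank '[[0,0,0,-0.02,0],[0,0,0,-0.048,0],[0,-0.04,-0.026,-0.048,8],[0,-0.081,-0.052,-0.048,16],[0,-0.122,-0.078,-0.048,24],[0,-0.163,-0.105,-0.048,32],[0,-0.204,-0.131,-0.048,40],[0,-0.238,-0.153,-0.048,43.5]]'
python3 -m crank '[[0,0,0,0,0],[0,0,0,0,0]]'
python3 - <<'E'
from h import *
i,p,d,s=snap("wrist","w10");print(s["t"],s["ee_pos"],s["eef_rot"],s["contact_force"],rel(s,[460.5,1.5,83.5]))
snap("side","d10");snap("scene","s10")
E
```

```text
t: 15.85
ee_pos: [464.7, 11.1, 410.0]
eef_rot: [0.854, 0.52, 0.0, 0.001]
contact_force: [0.7, 0.3, -0.3]
opening: 23.8
t: 16.05
ee_pos: [465.6, 12.3, 410.1]
eef_rot: [0.853, 0.522, 0.0, 0.0]
contact_force: [-0.1, 0.0, -1.5]
opening: 23.8
16.05 [465.59079848  12.26335736 410.13670579] [8.52682022e-01 5.22429985e-01 4.35472127e-04 2.99674491e-04] [-0.13139821  0.0287043  -1.49252038] [-1.20416355e+01  3.68909110e-02  3.26631752e+02]
```

View pics/w10.png

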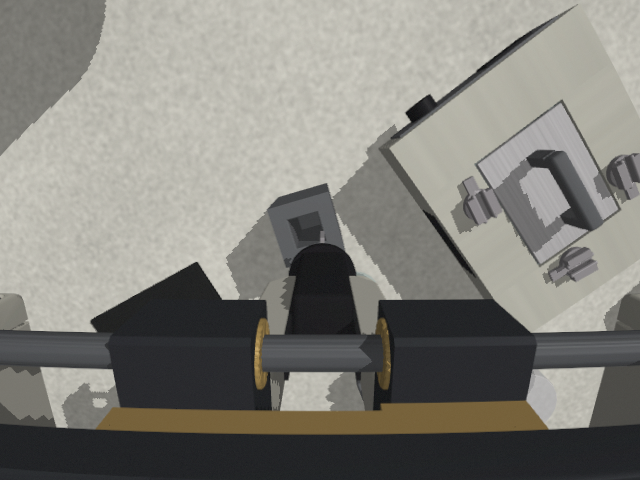

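View pics/d10.png

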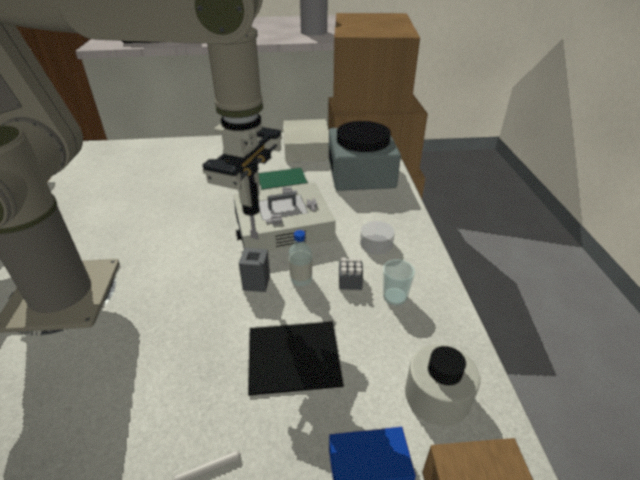

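All three tongues now lie along the panel's edges: right (470,190), far (560,277), left (618,190). Seen from the wrist, the empty well is at (305,228). I'm moving over it and lowering in stages.

```bash
python3 -m crank '[[0,-0.012,0,0,0],[0,-0.012,0,0,0],[0,-0.012,0,0.03,0],[0,-0.012,0,0.06,0],[0,-0.012,0,0.085,0],[0,-0.012,0,0.085,0]]'
python3 - <<'E'
from h import *
i,p,d=load("w10")
cv2.imwrite("pics/c10.png",np.hstack([crop(p,476,203,28,6),crop(p,572,265,28,6),crop(p,611,180,28,6)])[...,::-1])
_,p,_,_=snap("side","d11");_,q,_,_=snap("scene","s11")
cv2.imwrite("pics/c11.png",np.hstack([crop(p,255,255,28,7),crop(q,293,205,28,7)])[...,::-1])
E
```

```text
t: 16.8
ee_pos: [458.7, 2.9, 320.8]
eef_rot: [0.851, 0.525, -0.003, -0.002]
contact_force: [0.5, -0.5, -0.9]
opening: 23.9
```

View pics/c10.png

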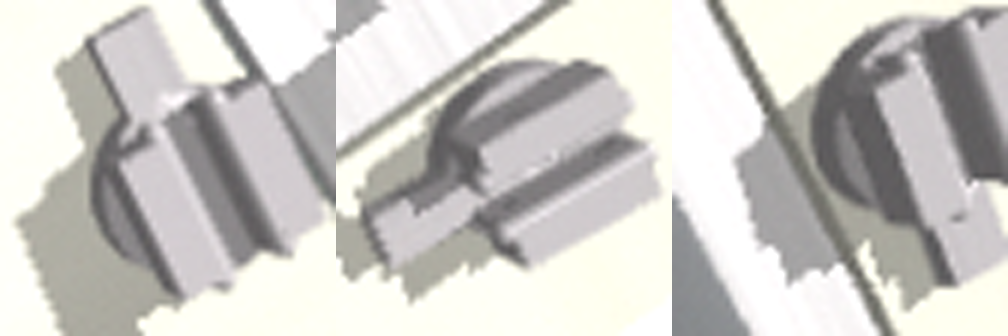

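View pics/c11.png

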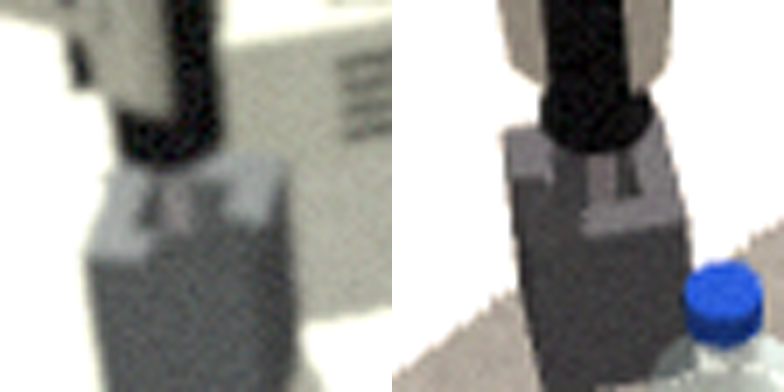

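The tongues are all clear of the panel, and the blade is inside the well.

```bash
python3 -m crank '[[0,0,0,0.015,0],[0,0,0,0.026,0],[0,0,0,0.03,0],[0,0,0,0.03,0]]'
python3 -m crank '[[0,0,0,0,0],[0,0,0,0,0]]'
```

```text
t: 17.3
ee_pos: [460.6, 2.5, 295.2]
eef_rot: [0.851, 0.525, 0.0, 0.0]
contact_force: [0.4, 0.5, -1.0]
opening: 23.7
t: 17.5
ee_pos: [460.5, 2.5, 295.3]
eef_rot: [0.851, 0.525, 0.0, 0.0]
contact_force: [-0.3, -0.0, -1.3]
opening: 24.1
```

```bash
python3 -m crank '[[0,0,0,0.0007,0],[0,0,0,0.0007,0]]'
python3 -m crank '[[0.093,0,0,0,0],[0.093,0,0,0,0],[0.093,0,0,0,0],[0.093,0,0,0,0],[0.093,0,0,0,0],[0.093,0,0,0,0],[0.093,0,0,0,0]]'
python3 -m crank '[[0.093,0,0,-0.02,0],[0.093,0,0,-0.065,0],[0.093,0,0,-0.115,0],[0.093,0,0,-0.115,0]]'
python3 - <<'E'
from h import *
i,p,d,s=snap("wrist","w12");print(s["t"],s["ee_pos"],s["eef_rot"],s["opening"])
W=depthpts(i,d);m=(abs(W[...,2]-152)<3)&(abs(W[...,0]-460)<50)&(abs(W[...,1])<50)
print(cv2.minAreaRect(W[m][:,:2].astype(np.float32)),W[m][:,2].mean())
snap("side","d12")
E
```

```text
t: 17.7
ee_pos: [460.5, 2.5, 294.7]
eef_rot: [0.851, 0.525, 0.0, 0.0]
contact_force: [-1.0, 0.6, 4.3]
opening: 23.7
t: 18.4
ee_pos: [460.3, 2.5, 294.0]
eef_rot: [0.851, 0.525, -0.0, -0.0]
contact_force: [-1.0, -0.1, 0.1]
opening: 75.4
t: 18.8
ee_pos: [461.9, 2.4, 417.0]
eef_rot: [0.851, 0.525, 0.005, 0.004]
contact_force: [0.4, -0.3, 0.7]
opening: 93.1
18.8 [461.92084419   2.36674887 416.96051671] [0.85108091 0.5249997  0.00478485 0.00370029] 93.06889814158986
((460.48828125, 3.5038528442382812), (22.862329483032227, 30.732341766357422), 63.91180419921875) 150.22272006127906
```

View pics/w12.png

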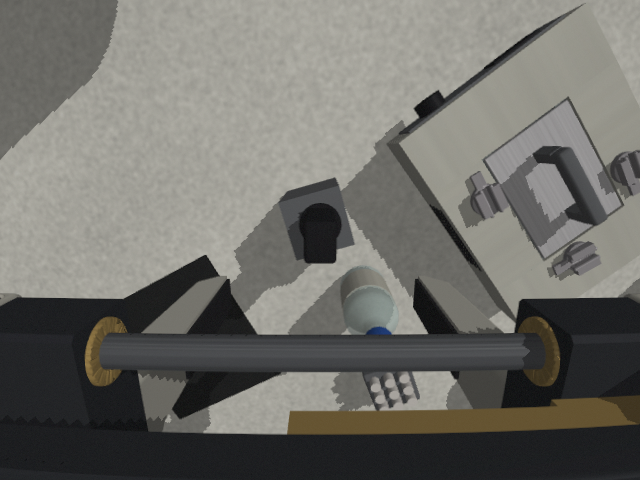

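View pics/d12.png

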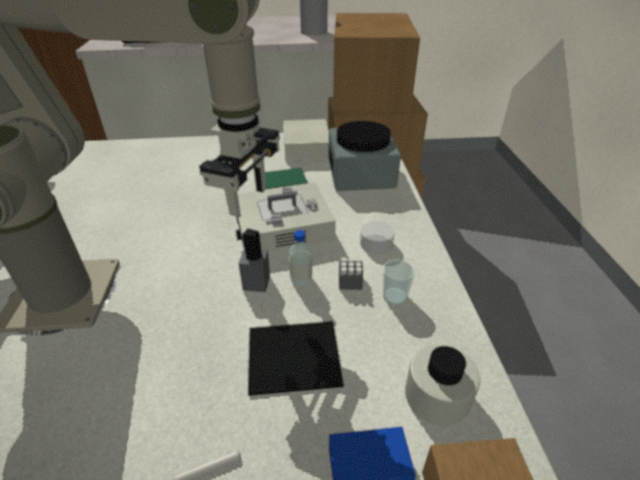

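The driver is back upright: its handle top is at height 150.2 (150.3 before) and near the old place. Next is the panel, with the jaws narrowed to 40 mm so they clear the cam heads.

```bash
python3 -m crank '[[0.04,0.045,-0.0074,0,-8],[0.04,0.09,-0.0148,0,-16],[0.04,0.135,-0.0222,0,-24],[0.04,0.18,-0.0296,0,-32],[0.04,0.2237,-0.0369,0,-37.4],[0.04,0.2237,-0.0369,0,-37.4],[0.04,0.2237,-0.0369,0,-37.4]]'
python3 -m crank '[[0.04,0,0,0,0],[0.04,0,0,0,0]]'
python3 - <<'E'
from h import *
i,p,d,s=snap("wrist","w13");print(s["t"],s["ee_pos"],s["eef_rot"],s["opening"])
i2,p2,d2=load("w1");
W=depthpts(i,d);m=(abs(W[...,2]-109)<4)&(abs(W[...,0]-528)<60)&(abs(W[...,1]-219)<40)
r=cv2.minAreaRect(W[m][:,:2].astype(np.float32));print(m.sum(),r,W[m][:,2].mean(),rel(s,[*r[0],109]))
W=depthpts(i2,d2);m=(abs(W[...,2]-109)<4)&(abs(W[...,0]-528)<60)&(abs(W[...,1]-219)<40)
r=cv2.minAreaRect(W[m][:,:2].astype(np.float32));print(m.sum(),r,W[m][:,2].mean(),rel(s,[*r[0],109]))
E
```

```text
t: 19.6
ee_pos: [527.3, 219.7, 406.3]
eef_rot: [0.637, 0.771, -0.002, -0.001]
contact_force: [0.7, -0.1, -0.1]
opening: 42.6
t: 19.8
ee_pos: [527.6, 217.8, 408.6]
eef_rot: [0.639, 0.77, -0.0, -0.0]
contact_force: [-0.0, -0.2, 0.2]
opening: 40.0
19.8 [527.58236371 217.80152687 408.62491082] [ 6.38624150e-01  7.69518719e-01 -3.58150028e-04 -8.87176274e-05] 39.986223520687
1424 ((528.9165649414062, 218.1034698486328), (75.51850891113281, 13.402963638305664), 10.972481727600098) 106.9982659394514 [1.47003515e-01 1.56610211e+00 2.99623905e+02]
1645 ((528.735107421875, 218.9926300048828), (74.6501693725586, 14.01147174835205), 10.831154823303223) 106.98093171178887 [  1.05437524   1.55164195 299.62362295]
```

View pics/w13.png

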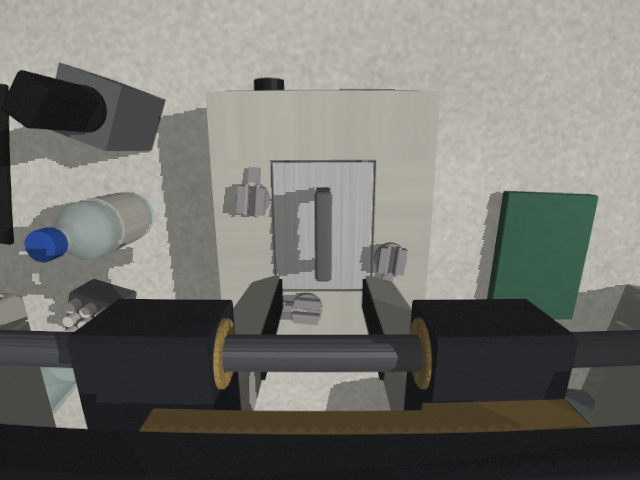

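The handle (323,235) is centred between the jaws and parallel to them, and the three tongues are clear of the panel. I'm going down to the grasp.

```bash
python3 -m crank '[[0.04,0,0.0015,0.045,0],[0.04,0,0.0015,0.09,0],[0.04,0,0.0015,0.12,0],[0.04,0,0.0015,0.14,0],[0.04,0,0.0015,0.14,0],[0.0,0,0.0015,0.14,0],[0.0,0,0.0015,0.14,0],[0.0,0,0.0015,0.14,0]]' 40
python3 -m crank '[[0,0,0,0,0],[0,0,0,0,0],[0,0,0,0,0]]'
```

```text
t: 20.65
ee_pos: [530.0, 219.3, 271.2]
eef_rot: [0.638, 0.77, 0.001, 0.001]
contact_force: [0.8, -0.1, 1.1]
opening: 20.6
t: 20.95
ee_pos: [529.8, 219.4, 270.6]
eef_rot: [0.638, 0.77, 0.001, 0.001]
contact_force: [-1.1, -0.6, 7.0]
opening: 14.0
```

```bash
python3 -m crank '[[0,0,0,-0.005,0],[0,0,0,-0.012,0],[0,0,0,-0.025,0],[0,0,0,-0.025,0]]'
python3 - <<'E'
from h import *
for t in ["s6","d6"]:
    i,p,d=load(t)
    m=((p.max(2)<45)).astype(np.uint8)
    cs,_=cv2.findContours(m,0,1)
    for c in cs:
        if cv2.contourArea(c)<2000: continue
        x,y,w,h=cv2.boundingRect(c)
        if not((t=="s6" and 170<x<200) or (t=="d6" and 240<x<260)): continue
        w8=cast(i,c.reshape(-1,2),8)[:,:2].astype(np.float32)
        print(t,cv2.boundingRect(c),cv2.minAreaRect(w8))
_,p,_,s=snap("scene","s14");print(s["contact_force"],s["ee_pos"],s["opening"],s["wrist_torque"])
E
```

```text
t: 21.35
ee_pos: [530.0, 219.5, 296.7]
eef_rot: [0.638, 0.77, 0.002, 0.001]
contact_force: [-0.2, -0.2, -0.5]
opening: 13.8
s6 (180, 238, 86, 82) ((541.5935668945312, -221.9300537109375), (180.05462646484375, 158.18568420410156), 1.235155463218689)
d6 (249, 322, 94, 73) ((537.9404296875, -220.99441528320312), (173.96531677246094, 158.20291137695312), 1.3828554153442383)
[-0.16461726 -0.17872675 -0.52381746] [530.0232736  219.54222901 296.7222854 ] 13.764387371975909 [ 0.09061457 -0.11487225  0.03216693]
```

View pics/s14.png

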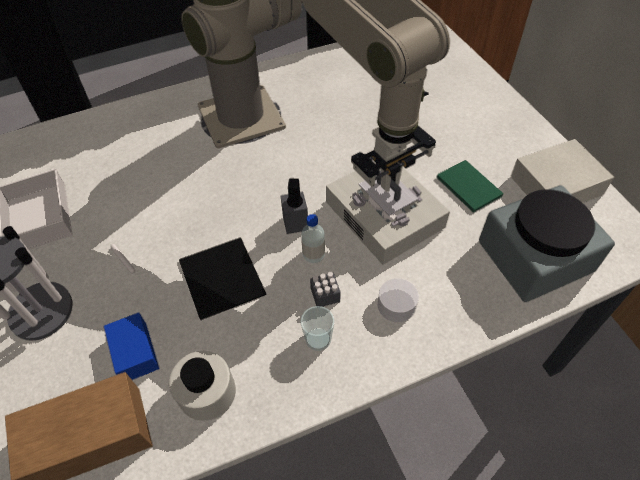

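```bash
python3 - <<'E'
from h import *
_,p,d=load("s14");i,q,_,_=snap("side","d14");_,w,dw,s=snap("wrist","w14");print(s["contact_force"])
cv2.imwrite("pics/c14.png",np.hstack([crop(p,395,195,32,6),crop(q,285,205,32,6)])[...,::-1])
E
```

```text
[ 0.18654463 -0.49044971 -1.0038353 ]
```

View pics/c14.png

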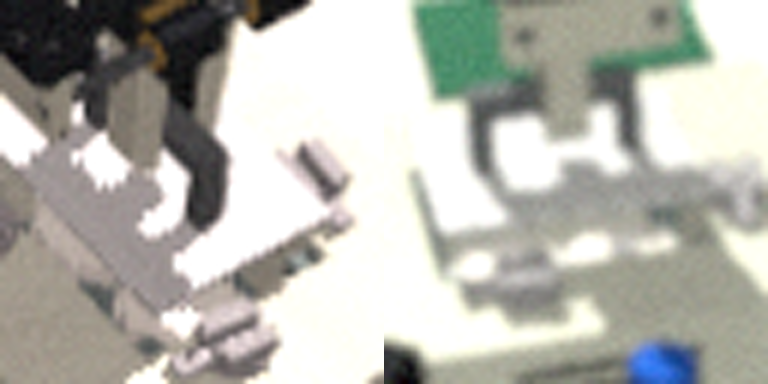

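View pics/w14.png

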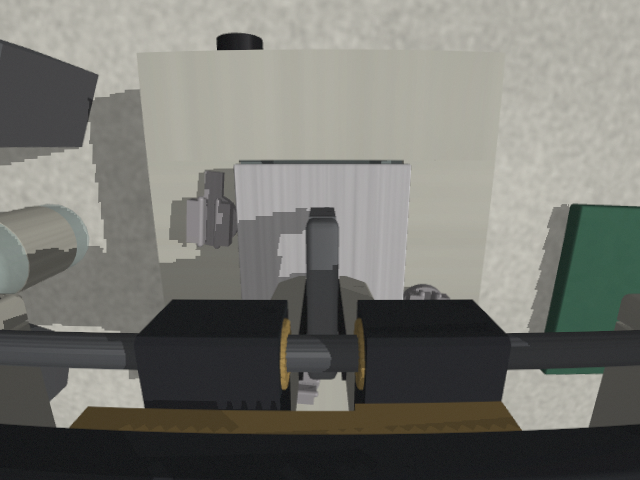

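The panel hangs level, about 25 mm clear of the deck and square in the jaws. I'm lifting it above the driver's handle (152 mm) and carrying it across.

```bash
python3 -m crank '[[0,0,0,-0.025,0],[0,0,0,-0.06,0],[0,0,0,-0.095,0],[0,0,0,-0.11,0],[0,-0.03,-0.005,-0.11,0],[0,-0.07,-0.011,-0.11,0],[0,-0.11,-0.018,-0.11,0],[0,-0.15,-0.024,-0.11,0]]'
python3 -m crank '[[0,-0.04,-0.0065,0,1],[0,-0.08,-0.013,0,2],[0,-0.12,-0.0195,0,4],[0,-0.16,-0.026,0,6],[0,-0.2,-0.033,0,8],[0,-0.24,-0.04,0,8],[0,-0.27,-0.045,0,8],[0,-0.286,-0.047,0,8]]'
python3 -m crank '[[0,0,0,0,0],[0,0,0,0,0]]'
python3 - <<'E'
from h import *
i,p,d,s=snap("wrist","w15");print(s["ee_pos"],s["eef_rot"]);snap("scene","s15");snap("side","d15")
E
```

```text
t: 22.3
ee_pos: [533.1, 66.1, 402.6]
eef_rot: [0.638, 0.77, -0.001, -0.001]
contact_force: [0.3, -0.1, -1.1]
opening: 13.7
t: 23.1
ee_pos: [540.1, -224.7, 402.4]
eef_rot: [0.691, 0.723, -0.0, -0.001]
contact_force: [0.0, 0.1, -1.1]
opening: 13.9
t: 23.3
ee_pos: [540.7, -221.7, 403.2]
eef_rot: [0.69, 0.724, 0.0, -0.001]
contact_force: [-0.1, 0.4, -1.2]
opening: 13.7
[ 540.68760354 -221.72859967  403.18857169] [ 6.90110016e-01  7.23703996e-01  8.47949371e-05 -8.27373621e-04]
```

View pics/w15.png

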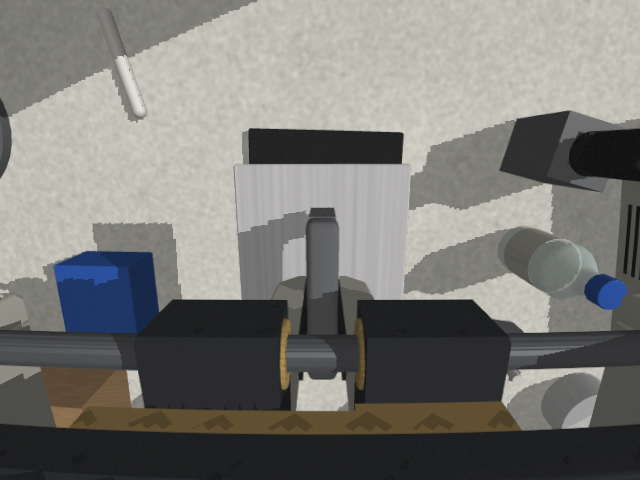

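View pics/s15.png

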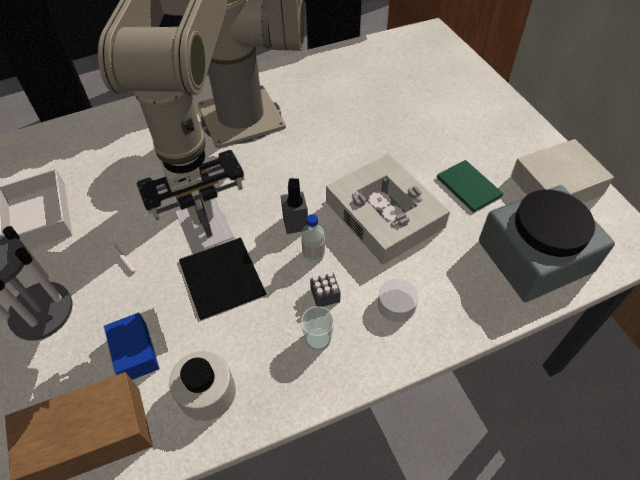

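View pics/d15.png

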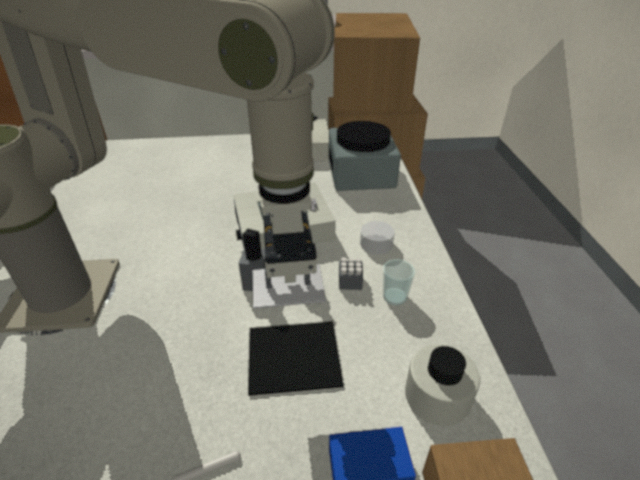

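```bash
python3 - <<'E'
from h import *
i,p,d=load("w15")
c=cast(i,[(249.5,128.5),(403,132.5)],8);print(c); e=c[1]-c[0];yaw=np.arctan2(-e[0],e[1]);print(np.linalg.norm(e),yaw)
print(c.mean(0)[:2]+90*np.array([np.cos(yaw),np.sin(yaw)]))
for t in ["s15","d15"]:
    i,p,d=load(t)
    m=((p.max(2)<45)).astype(np.uint8);cs,_=cv2.findContours(m,0,1)
    for cc in cs:
        x,y,w,h=cv2.boundingRect(cc)
        if cv2.contourArea(cc)<2000 or not((t=="s15" and 170<x<200) or (t=="d15" and 240<x<260)): continue
        a=cv2.approxPolyDP(cc,8,True).reshape(-1,2);W=cast(i,a,8)[:,:2];print(t,a.tolist(),W.round(1).tolist(),W.mean(0))
E
```

```text
[[ 453.50569974 -298.74861852    8.        ]
 [ 449.87582    -142.40586169    8.        ]]
156.3848894319461 0.023213277002954884
[ 541.66651243 -218.4882328 ]
s15 [[240, 238], [180, 260], [201, 319], [265, 294]] [[451.6, -146.1], [456.1, -300.5], [632.8, -296.2], [628.8, -142.8]] [ 542.31270003 -221.39330574]
d15 [[331, 322], [252, 329], [249, 393], [341, 386]] [[621.6, -141.0], [452.9, -146.7], [453.1, -299.0], [624.0, -297.7]] [ 537.90559573 -221.1000928 ]
```

Wrist, scene and side views put the pad's centre at (541.7,-218.5), (542.3,-221.4) and (537.9,-221.1), with yaw about 1.3°. I'm aiming for (541,-220.5) and lowering in steps.

```bash
python3 -m crank '[[0,0.001,0,0.045,1.2],[0,0.001,0,0.09,1.2],[0,0.001,0,0.135,1.2],[0,0.001,0,0.165,1.2],[0,0.001,0,0.178,1.2],[0,0.001,0,0.182,1.2],[0,0.001,0,0.182,1.2],[0,0.001,0,0.182,1.2]]'
python3 -m crank '[[0,0,0,0.001,0],[0,0,0,0.002,0],[0,0,0,0.003,0],[0,0,0,0.004,0],[0,0,0,0.005,0],[0,0,0,0.005,0]]'
python3 -m crank '[[0,0,0,0.001,0],[0,0,0,0.0015,0],[0,0,0,0.0015,0]]'
```

```text
t: 24.25
ee_pos: [541.7, -221.7, 224.5]
eef_rot: [0.697, 0.717, 0.001, 0.002]
contact_force: [-0.1, 0.1, -1.0]
opening: 13.8
t: 24.85
ee_pos: [540.5, -221.3, 216.7]
eef_rot: [0.698, 0.716, -0.0, -0.0]
contact_force: [0.4, -0.2, -2.4]
opening: 13.5
t: 25.15
ee_pos: [540.6, -221.3, 215.4]
eef_rot: [0.698, 0.717, -0.0, -0.0]
contact_force: [0.3, 1.1, -1.1]
opening: 13.8
```

```bash
python3 -m crank '[[0,0,0,0.0005,0],[0,0,0,0.001,0],[0,0,0,0.001,0]]'
python3 -m crank '[[0,0,0,0.0004,0],[0,0,0,0.0008,0],[0,0,0,0.0008,0]]'
```

```text
t: 25.45
ee_pos: [540.6, -221.3, 214.5]
eef_rot: [0.698, 0.717, -0.0, -0.0]
contact_force: [-0.1, 0.8, -1.3]
opening: 13.6
t: 25.75
ee_pos: [540.6, -221.4, 213.8]
eef_rot: [0.698, 0.716, 0.0, 0.0]
contact_force: [0.3, 0.3, -1.2]
opening: 13.6
```

```bash
python3 -m crank '[[0,0,0,0.0004,0],[0,0,0,0.0008,0],[0,0,0,0.0008,0]]'
python3 -c "
from h import *
_,p,_,s=snap('side','d16');print(s['contact_force'])
_,q,_,_=snap('scene','s16')
cv2.imwrite('pics/c16.png',np.hstack([crop(p,295,350,60,4),crop(q,222,270,60,4)])[...,::-1])"
```

```text
t: 26.05
ee_pos: [540.7, -221.4, 213.7]
eef_rot: [0.698, 0.717, -0.0, 0.0]
contact_force: [-2.4, 1.1, 5.9]
opening: 14.0
[-2.36612781  1.12018267  5.92093657]
```

View pics/c16.png

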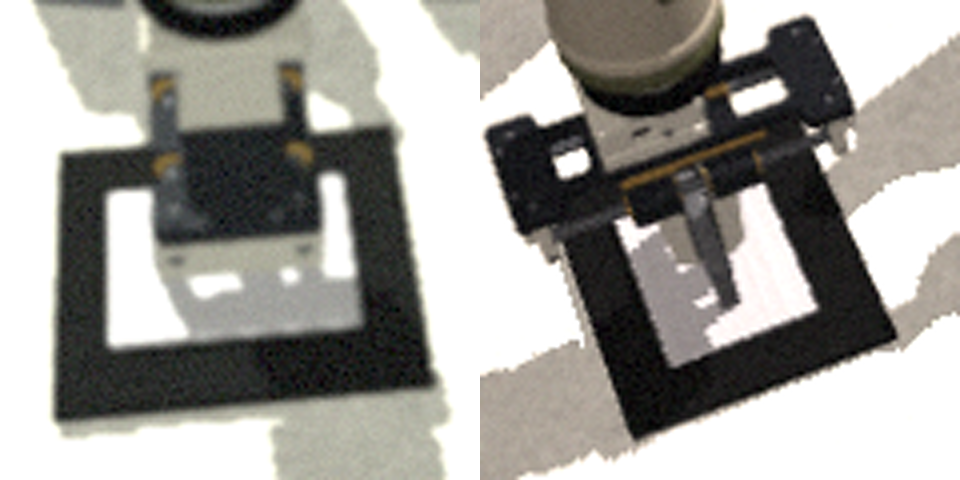

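```bash
python3 -m crank '[[0.014,0,0,-0.0005,0],[0.045,0,0,-0.0005,0],[0.045,0,0,-0.0005,0],[0.045,0,0,-0.0005,0],[0.045,0,0,-0.0005,0],[0.045,0,0,-0.0005,0],[0.045,0,0,-0.0005,0]]'
python3 -m crank '[[0.045,0,0,-0.015,0],[0.045,0,0,-0.06,0],[0.045,0,0,-0.11,0],[0.045,0,0,-0.16,0],[0.045,0,0,-0.19,0],[0.045,0,0,-0.19,0],[0.045,0,0,-0.19,0]]'
python3 - <<'E'
from h import *
i,p,d,s=snap("wrist","w17");print(s["t"],s["ee_pos"],s["opening"]);snap("side","d17");snap("scene","s17")
E
```

```text
t: 26.85
ee_pos: [540.6, -221.4, 213.4]
eef_rot: [0.698, 0.716, 0.0, -0.0]
contact_force: [0.5, 0.4, -1.3]
opening: 45.0
t: 27.55
ee_pos: [540.7, -221.4, 405.5]
eef_rot: [0.698, 0.717, 0.0, 0.002]
contact_force: [0.4, 0.2, -1.4]
opening: 44.8
27.55 [ 540.7218353  -221.40381213  405.47255046] 44.81654568049575
```

View pics/w17.png

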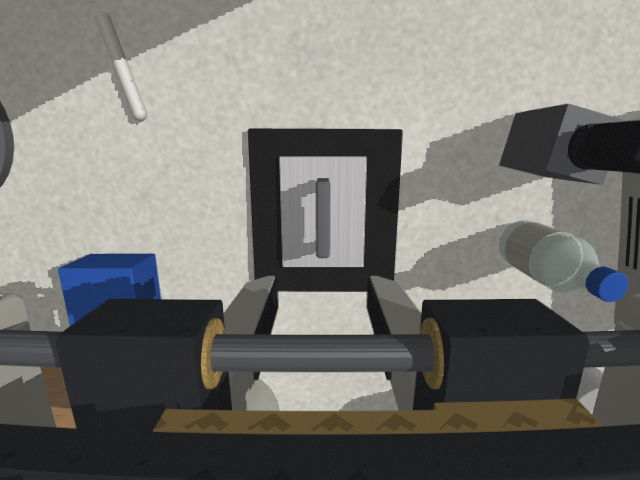

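View pics/d17.png

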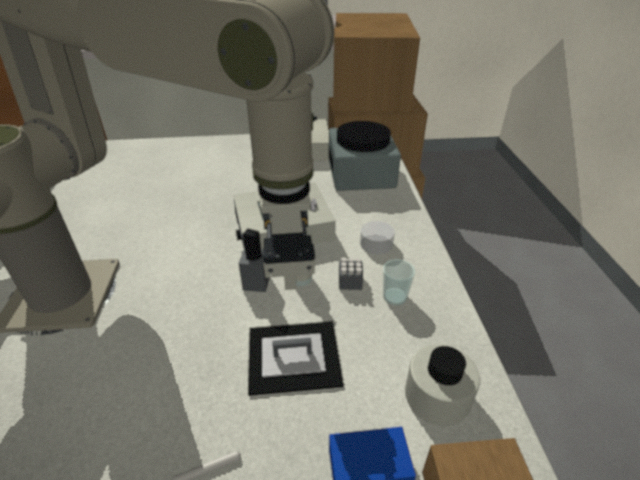

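View pics/s17.png

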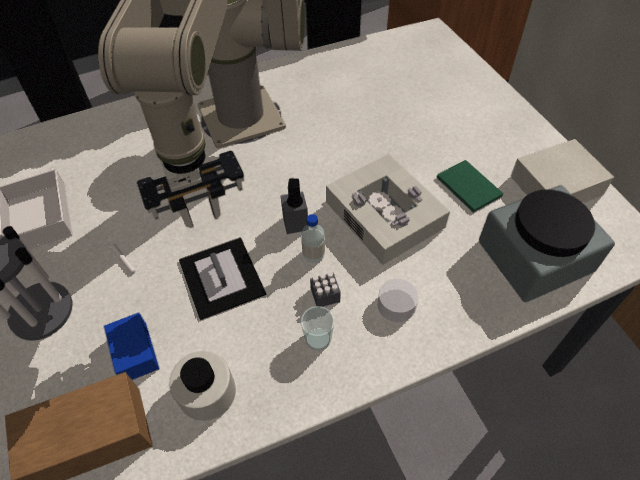

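```bash
python3 - <<'E'
from h import *
i,p,d=load("w17")
P=cast(i,[(279.5,156),(366.5,156.5),(365,267.5),(281.5,267)],13);print(P.mean(0))
for v in (200,230,260): print(v,[k for k in range(240,410) if p[v,k].max()<50][:1],[k for k in range(240,410) if p[v,k].max()<50][-1:])
for u in (300,350): c=[v for v in range(110,310) if p[v,u].max()<50];print(u,c[0],c[-1])
q=cast(i,[(249,128.5),(402.5,129.5)],8);print(q,cast(i,[(300,291.5),(350,291.5)],8))
for t in ["s17","d17"]:
    i,p,d=load(t);x0,x1,y0,y1=(175,270,235,320) if t=="s17" else (245,345,318,396)
    s=p[y0:y1,x0:x1];m=(s.max(2)<50).astype(np.uint8)
    cs,_=cv2.findContours(m,0,1);c=max(cs,key=cv2.contourArea);a=cv2.approxPolyDP(c,8,True).reshape(-1,2)+[x0,y0]
    print(t,"pad",cast(i,a,8)[:,:2].mean(0),len(a))
    f=np.zeros_like(m);cv2.drawContours(f,[c],-1,1,-1);b=cv2.erode(f,np.ones((5,5)))&(s.max(2)>80)
    b=cv2.morphologyEx(b.astype(np.uint8),cv2.MORPH_OPEN,np.ones((3,3)))
    v,u=np.nonzero(b);print("panel",cv2.minAreaRect(cast(i,np.c_[u+x0,v+y0],13)[:,:2].astype(np.float32)))
E
```

```text
[ 538.92046381 -220.37089723   13.        ]
200 [251] [398]
230 [253] [395]
260 [254] [394]
300 129 290
350 129 290
[[ 453.33518108 -298.58963542    8.        ]
 [ 450.01876108 -141.64062288    8.        ]] [[ 630.38630509 -244.26953591    8.        ]
 [ 628.78375942 -187.11305244    8.        ]]
s17 pad [ 541.36488186 -221.73331387] 4
panel ((537.8157348632812, -223.35140991210938), (122.17286682128906, 91.4405288696289), 1.5316044092178345)
d17 pad [ 537.83748781 -221.79688   ] 4
panel ((535.6858520507812, -220.2291259765625), (123.80897521972656, 95.56553649902344), 1.4348427057266235)
```

```bash
python3 -m crank '[[0.045,0,0,0,0],[0.045,0,0,0,0],[0.045,0,0,0,0]]'; python3 -c "
from plant import bot
print(bot.hand_in())"
```

```text
t: 28.0
ee_pos: [540.5, -221.3, 402.7]
eef_rot: [0.698, 0.716, -0.0, -0.001]
contact_force: [0.2, -0.6, -0.4]
opening: 44.7
the job is handed in; nothing more can be done
None
```

The job is done and was handed in at 28 s of the 72 s allowed; no verdict came back.

- **Fasteners:** I gave each of the three cams an anticlockwise turn to near its stop with the screwdriver. The pictures showed every tongue lying along the panel's edge and clear of it. I read this from the pictures and did not measure the cam angles.
- **Screwdriver:** It is back upright in its stand before the panel was touched. Its handle top read 150.2 mm high, against 150.3 mm at the start.
- **Panel:** It came out freely and went down on the pad with about 7 N of contact, flat and handle up. All three cameras put it about 2–4 mm towards the robot (−x) of the pad's centre. They put it within 2 mm sideways, square with the pad to within about a degree.
- **Disagreements:** The three cameras' estimates of the pad's centre differed by up to about 4 mm, roughly what the stated calibration allows. While turning the far cam there was a side force of about 5 N, because the blade sat slightly off centre.
- **Other items:** The final pictures show no other item moved, and the gripper is clear above everything.

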